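# Load and lock the tack-welding jig

### The job

Load the welding jig: stand every tab plate from the plywood rack upright in a slot of the steel block, one to a slot and right down to its floor, and press the tube down past the sprung jaw until it is home in both forks with the jaw closed over it. Only when all that is loaded, drive the locking pin fully down with the mallet (never with the fingers), then stand the mallet upright on its face, back on the middle of its rubber mat. Leave the brick and the can where they are.

Things in the scene. Friction and masses are not known exactly. Their poses are not given: they have to be found in the camera images.
- block: dark steel block fixed to the bench, 116 x 112 x 35 mm high, with four slots cut from the top in a 2 x 2 pattern; each slot is 12.5 mm (local x) by 38.5 mm (local y) and 22 mm deep with a 2 mm lead-in. Origin: centre of its underside, z up
- slot0 (a point): centre of the FLOOR of one slot of the steel block (13 mm above the bench, 22 mm below the block's top); x is the slot's narrow direction, y its long direction. Slots are 60 mm apart in x, 54 mm apart in y
- slot1 (a point): centre of the FLOOR of one slot of the steel block (13 mm above the bench, 22 mm below the block's top); x is the slot's narrow direction, y its long direction. Slots are 60 mm apart in x, 54 mm apart in y
- slot2 (a point): centre of the FLOOR of one slot of the steel block (13 mm above the bench, 22 mm below the block's top); x is the slot's narrow direction, y its long direction. Slots are 60 mm apart in x, 54 mm apart in y
- slot3 (a point): centre of the FLOOR of one slot of the steel block (13 mm above the bench, 22 mm below the block's top); x is the slot's narrow direction, y its long direction. Slots are 60 mm apart in x, 54 mm apart in y
- rack: plywood stock rack fixed to the bench, same size and slot pattern as the steel block (slots 13.5 x 39.5 mm, 22 mm deep), in which the tab plates stand at the start. Origin: centre of its underside
- plate0: aluminium tab plate, 10 mm thick (local x), 36 mm wide (local y), 60 mm tall (z), with a dark round spot on each face; origin at the centre of its lower edge; 38 mm of it show above the rack or block. Three or four plates are there in any one start
- plate1: aluminium tab plate, 10 mm thick (local x), 36 mm wide (local y), 60 mm tall (z), with a dark round spot on each face; origin at the centre of its lower edge; 38 mm of it show above the rack or block. Three or four plates are there in any one start
- plate2: aluminium tab plate, 10 mm thick (local x), 36 mm wide (local y), 60 mm tall (z), with a dark round spot on each face; origin at the centre of its lower edge; 38 mm of it show above the rack or block. Three or four plates are there in any one start
- plate3: aluminium tab plate, 10 mm thick (local x), 36 mm wide (local y), 60 mm tall (z), with a dark round spot on each face; origin at the centre of its lower edge; 38 mm of it show above the rack or block. Three or four plates are there in any one start
- jig: grey jig bolted to the bench, base 12 mm thick, 100 x 136 mm under the forks with a tongue 56 mm wide towards the pin, with two steel forks 50 mm either side of the middle along local y and the locking pin 90 mm from the fork line on the local -x side (the robot's side). Origin: underside, below the middle of the fork line
- clip_seat (a point): middle of the tube's axis when home in the forks, 52 mm above the bench; axis along this point's y. Each fork (14 mm wide) opens upwards between a flared fixed wall (-x side, 74 mm high) and the sprung jaw (+x side), whose two small rollers overhang the tube 9 mm towards +x and 12.5 mm above this point. 86 mm are free between the forks
- jaw (a joint): angle of the sprung brass jaw (rad): 0 closed over the tube, growing as it is pushed outwards (+x); the tube passes at about 0.15 and needs about 6 to 12 N downwards
- lock_pin (a joint): how far the locking pin is driven down (m): 0 up, 0.012 fully down with its head on the housing; it needs about 7 to 10 N and stays where it is driven
- pin_top (a point): centre of the top of the locking pin's round head (22 mm across); it stands 61.5 mm above the bench when up, 49.5 mm when fully down. The round housing under it is 32 mm across and 45 mm high
- tube: aluminium tube, 22 mm in diameter and 170 mm long, with a square end plate 34 x 34 x 5 mm on each end (180 mm over all), lying on the end plates; origin at the middle of its axis (17 mm above the bench as it lies), axis along local y. 0.16 kg
- mallet: brass-headed mallet standing on its lower face, 0.42 kg: round head 50 mm across, 60 mm high, with a dark band; wooden handle 20 mm wide, 24 mm tall, level along local -x from 20 to 145 mm from the head axis, centre line 34 mm above the lower face. Origin: centre of the lower face. Centre of mass about 10 mm from the head axis
- mat: black rubber mat fixed on the bench, 110 x 110 x 3 mm, the mallet's place; origin: centre of its underside
- firebrick: bystander: white brick 70 x 110 x 55 mm, origin at centre of underside
- can: bystander: blue can 60 mm across, 140 mm high, origin at centre of underside

How it is judged:
On the way, in this order (a step that is already met when the one before it is completed fails the run):
1. every tab plate stands in a slot of the block and the tube is home in the forks under the closed jaw (((distance between plate0 and slot0 below 0.006 m and angle between plate0's own z axis and vertical below 0.14 rad) or (distance between plate0 and slot1 below 0.006 m and angle between plate0's own z axis and vertical below 0.14 rad) or (distance between plate0 and slot2 below 0.006 m and angle between plate0's own z axis and vertical below 0.14 rad) or (distance between plate0 and slot3 below 0.006 m and angle between plate0's own z axis and vertical below 0.14 rad)) and ((distance between plate1 and slot0 below 0.006 m and angle between plate1's own z axis and vertical below 0.14 rad) or (distance between plate1 and slot1 below 0.006 m and angle between plate1's own z axis and vertical below 0.14 rad) or (distance between plate1 and slot2 below 0.006 m and angle between plate1's own z axis and vertical below 0.14 rad) or (distance between plate1 and slot3 below 0.006 m and angle between plate1's own z axis and vertical below 0.14 rad)) and ((distance between plate2 and slot0 below 0.006 m and angle between plate2's own z axis and vertical below 0.14 rad) or (distance between plate2 and slot1 below 0.006 m and angle between plate2's own z axis and vertical below 0.14 rad) or (distance between plate2 and slot2 below 0.006 m and angle between plate2's own z axis and vertical below 0.14 rad) or (distance between plate2 and slot3 below 0.006 m and angle between plate2's own z axis and vertical below 0.14 rad)) and ((distance between plate3 and slot0 below 0.006 m and angle between plate3's own z axis and vertical below 0.14 rad) or (distance between plate3 and slot1 below 0.006 m and angle between plate3's own z axis and vertical below 0.14 rad) or (distance between plate3 and slot2 below 0.006 m and angle between plate3's own z axis and vertical below 0.14 rad) or (distance between plate3 and slot3 below 0.006 m and angle between plate3's own z axis and vertical below 0.14 rad)) and z of tube in the frame of clip_seat between -0.004 and 0.004 m and x of tube in the frame of clip_seat between -0.005 and 0.005 m and angle between the y axis of tube and the y axis of clip_seat, either way round below 0.06 rad and value of joint jaw below 0.06 rad), for 0.2 s.
2. the locking pin is driven fully down, with the mallet's head bearing on it (value of joint lock_pin above 0.0105 m and contact force between mallet and lock_pin above 1 N).
At the end, for the whole second after the job is handed in: Every plate upright in a slot (within 6 mm of the floor centre, 0.14 rad); tube within 5 mm of its seat, parallel within 0.06 rad, jaw closed (under 0.06 rad); pin down 10 mm or more; mallet at rest on its face, its axis within 40 mm of the mat centre (all of step 1 and value of joint lock_pin above 0.01 m and horizontal distance between mallet and mat below 0.04 m and angle between mallet's own z axis and vertical below 0.1 rad and height (world z) of mallet below 0.008 m and linear speed of each of mallet, tube below 0.02 m/s); the robot touches nothing.
It fails at once if the fingers or the arm press on the locking pin (contact force between any of the fingers, the arm and lock_pin above 2 N).
It fails at once if a bystander is pushed more than 30 mm (distance of any of firebrick, can from where it was at the start of the episode above 0.03 m).
Of plate0, plate1, plate2, plate3 only 3 to 4 are there at a start; the rules pass over those that are not, and their reading is None.
At some moment in a run one of tube, mallet may be knocked a few centimetres aside while the robot is not near it.
It also fails if it takes over 192 s, if anything falls off the work surface, if the arm or the gripper's body presses on something with over 40 N, if the wrist force passes 120 N, or if a joint passes its speed limit or range.

### The arm

A 7-joint arm with a two-finger parallel gripper is mounted at the origin on the work surface. World frame = base frame: x ahead of the robot, y to its left, z up, the work surface at z = 0. Lengths are in m, angles in rad, forces in N, time in s.
With the tool pointing down it reaches from about 0.425 to 0.875 m from the base axis. Payload 4.7 kg.
Tool frame: the origin (TCP) lies between the finger pads; the fingertips stand 19 mm ahead of it and the grasp point (between the pads) is the TCP (ctrl.tip_extent is the distance from the TCP to the fingertips, in m); z points along the fingers, y is the line along which they close (so a half turn about z gives the same grasp; the last joint's range is limited). The gripper opens to 87 mm and grips with 3 to 60 N. Pads are 19 mm wide; open, the fingers measure 117 mm over their backs; the gripper's body (75 mm by 190 mm) begins 51 mm behind the grasp point.
Start: joints at [1.329, 0.321, -0.07, 1.45, 0.023, 1.371, -0.057], TCP at [0.164, -0.629, 0.242] pointing down, gripper open.
Joint ranges: [-2.86, 2.86], [-0.3, 2.09], [-1.38, 1.24], [0.06, 2.45], [-1.56, 4.7], [0.09, 2.05], [-2.69, 2.69]. Speed limits (rad/s): [2.57, 2.57, 3.14, 3.14, 3.14, 3.14, 3.14].

### API

Orientations are given as a rotation vector (axis times angle).
In Python, from bench import ctrl gives the robot as it stands.
- The arm moves only by the shell command python3 -m crank 'ROWS' [OPENING] [FORCE]. ROWS is JSON, a list of rows, each an object of numbers: "tx", "ty", "tz": the shift along the tool's x, y, z in mm; "turn": the turn about the tool's z in units of 5 degrees (1.0 is 5 degrees). In form: [{"tx": .., "ty": .., "tz": .., "turn": ..}, ...]. A call has 1 to 5 rows; each row is the pose to reach, as a shift and turn from the pose commanded when the call began, along the tool's axes at that moment; what a row does not reach only later rows make up. A row lasts 1/8 s, in which the tool goes at most 62.5 mm and 10.7 degrees, less where a joint would pass 70% of its speed; a pose out of reach is approached as far as the arm can. A call with a gripper value outside its range is refused whole. OPENING is the finger opening in mm, from 0 to 87, set as the call begins (- or left out, the last holds). The fingers move at their own pace and stop on an object; FORCE is the grip in N (left out, the last holds). Time passes only in rows, so rows that repeat a pose let the fingers close. It gives the time, the measured TCP pose, the force, the opening and the grip force at its end, in the units of the state.
- ctrl.get_state(): the state, without advancing time (a new reading comes with each control period).
- ctrl.get_image(name): name is "scene" or "top" or "wrist"; returns (picture, depth): 420x560x3 uint8, red, green, blue; 420x560 float32, m along the optical axis (not along the pixel's ray), 0 where there is no reading.
- ctrl.camera_model(name): a dict with "intrinsics" (3x3 intrinsics, pixels), "origin" and "orientation" of the camera in the world. Camera axes: x right, y down, z forward; pixel columns grow to the right and rows downward; lengths in m; the calibration is good to about 2 mm. A picture is of the moment at which its call begins: read the wrist's pose just before it. camera_model takes no time and is no camera call; for the wrist camera it gives the pose at the moment of the call.
- ctrl.close_job(): hands the job in; it is judged then, once.
Trained networks look in the newest picture that a camera, given by its name, has taken for a name from the list of things; names that differ only in an ending like _2 or _b are one class to them, and where a whole thing is asked for, a point or a joint stands for the part that bears it (a point fixed in the world has none). Each returns a list of dicts, best first, with "confidence" (0 to 1); they miss things now and then, are a little off and sometimes report something else, mostly with a low value. They report only what shows in the picture. A call takes as long as a camera call.
- ctrl.recognise(camera, query): "xyz" ([x, y, z] in m, in world coordinates, good to about 4 mm: the middle of the surface that is visible of it).
- ctrl.mark_of(camera, query): "xyz" ([x, y, z] in m, in world coordinates, good to about 4 mm: a listed point, or the origin of a listed thing).
The state is a dict: "time": time; "joint_positions": joint angles; "qd": joint speeds; "joint_torque": joint torques, N m; "position": TCP position; "tool_rot": TCP orientation; "ft_force": force on the tool from outside, world axes, zero at the start; "torque": the same for the moment, N m; "grip_width": opening from 0.0 (shut) to 1.0 (fully open); "grip_force": force on a finger pad.
Only numpy, scipy, OpenCV 4.12 (cv2) and the standard library are available. Lean on these libraries where they do the work, as an engineer would, in place of code of your own. Each camera call takes 0.05 s, during which the arm holds its last target. There are 200 camera calls.

## Working session

There is one attempt and no reset: what is moved stays moved. The work goes in short steps, Python scripts to look and compute and a shell command to move; the robot and the scene stay as the last step left them, time stands still between calls to the robot, and variables do not carry over. Pictures are saved under pics/ and viewed, at most 14 in all, crops included, and the job is handed in when it is done.

```bash
ls; mkdir -p pics; cat > h.py <<'E'
import numpy as np, cv2
from bench import ctrl
from scipy.spatial.transform import Rotation as R
np.set_printoptions(precision=4,suppress=True)
def rot(o):
    o=np.array(o,float)
    if o.shape==(3,3): return o
    return R.from_rotvec(o).as_matrix() if o.size==3 else R.from_quat(o).as_matrix()
def shot(cam,fn=None):
    m=ctrl.camera_model(cam); im,d=ctrl.get_image(cam)
    if fn: cv2.imwrite('pics/'+fn,im[:,:,::-1])
    K=np.array(m['intrinsics']); v,u=np.indices(d.shape)
    p=np.stack([(u-K[0,2])/K[0,0]*d,(v-K[1,2])/K[1,1]*d,d],-1)
    P=p@rot(m['orientation']).T+np.array(m['origin']); P[d==0]=np.nan
    return im,d,P
def go(x,y,z,yaw=None):
    """print needed shift in tool axes (mm) and turn (5deg units); yaw = world angle of tool y (closing) axis, rad"""
    s=ctrl.get_state(); M=rot(s['tool_rot']); dv=M.T@(np.array([x,y,z])-s['position'])*1000
    t=0
    if yaw is not None:
        cur=np.arctan2(M[1,1],M[0,1]); a=(yaw-cur+np.pi/2)%np.pi-np.pi/2; t=-a/np.radians(5)
    print('tx %.1f ty %.1f tz %.1f turn %.2f'%(*dv,t))
E
python3 - <<'E'
from h import *
s=ctrl.get_state(); print({k:np.round(v,3) for k,v in s.items()}); M=rot(s['tool_rot']); print(M)
for c in ('scene','top'):
    print(c,ctrl.camera_model(c)); shot(c,c+'0.png')
    for n in ('block','rack','plate0','jig','clip_seat','pin_top','tube','mallet','mat','firebrick','can','slot0'):
        print(n,[(np.round(r['xyz'],3).tolist(),round(r['confidence'],2)) for r in ctrl.mark_of(c,n)][:6])
E
```

```text
pics
{'time': np.float64(0.0), 'joint_positions': array([ 1.329,  0.322, -0.07 ,  1.452,  0.023,  1.371, -0.057]), 'qd': array([-0.001,  0.002,  0.001, -0.001, -0.001, -0.002,  0.002]), 'joint_torque': array([  0.001, -49.129,  -0.403, -31.253,  -0.064,   0.044,   0.   ]), 'position': array([ 0.164, -0.628,  0.24 ]), 'tool_rot': array([-3.114, -0.4  ,  0.001]), 'ft_force': array([-0.454,  0.463, -0.228]), 'torque': array([ 0.021, -0.068,  0.003]), 'grip_force': np.float64(0.0), 'grip_width': np.float64(0.998)}
[[ 0.9675  0.253  -0.0006]
 [ 0.253  -0.9675  0.0018]
 [-0.0001 -0.0019 -1.    ]]
scene {'intrinsics': array([[424.1319,   0.    , 279.347 ],
       [  0.    , 424.1319, 206.7153],
       [  0.    ,   0.    ,   1.    ]]), 'origin': array([ 1.013 , -0.3452,  0.8019]), 'orientation': array([-2.2899, -1.044 ,  0.3794])}
block [([0.478, 0.358, -0.0], 0.58), ([0.621, -0.009, 0.005], 0.45)]
rack [([0.479, -0.318, 0.005], 0.61)]
plate0 [([0.439, -0.295, 0.016], 0.85), ([0.498, -0.287, 0.013], 0.79), ([0.508, -0.341, 0.016], 0.76)]
jig [([0.622, -0.008, 0.008], 0.74), ([0.622, -0.005, 
[... 887 characters left out ...]
te0 [([0.439, -0.296, 0.016], 0.63), ([0.506, -0.341, 0.012], 0.63), ([0.506, -0.282, 0.012], 0.59)]
jig [([0.619, -0.002, -0.0], 0.58), ([0.493, -0.164, 0.001], 0.48)]
clip_seat [([0.493, -0.164, -0.001], 0.58), ([0.62, -0.002, -0.002], 0.34)]
pin_top [([0.53, -0.014, 0.059], 0.48)]
tube [([0.507, 0.167, 0.016], 0.69), ([0.484, 0.358, 0.0], 0.27)]
mallet [([0.483, -0.182, 0.004], 0.64), ([0.717, -0.226, -0.002], 0.53), ([0.505, -0.34, 0.014], 0.42)]
mat [([0.494, -0.167, 0.001], 0.91), ([0.515, 0.386, 0.014], 0.46)]
firebrick [([0.698, 0.232, -0.002], 0.72)]
can [([0.719, -0.224, -0.005], 0.6)]
slot0 [([0.453, 0.386, 0.017], 0.91), ([0.446, 0.34, 0.01], 0.67), ([0.516, 0.386, 0.016], 0.58)]
```

View pics/top0.png

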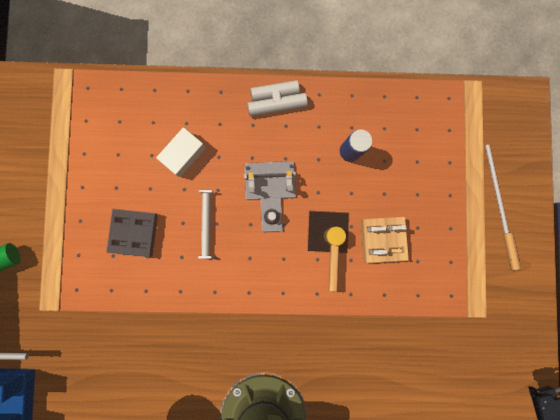

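View pics/scene0.png

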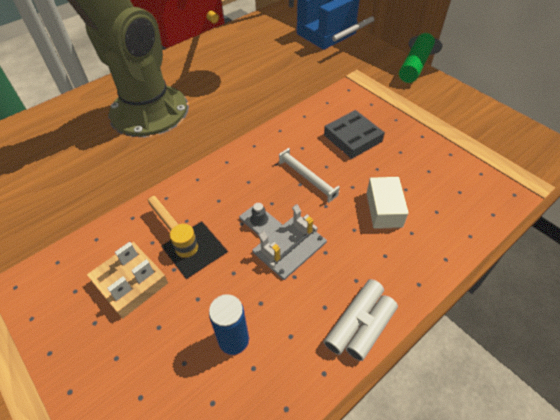

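```bash
cat >> h.py <<'E'
def fit(P,c,r,z0,z1,fn=None):
    """minAreaRect of points near c within r, z range -> centre, size, angle deg of long side, n"""
    m=(np.hypot(P[...,0]-c[0],P[...,1]-c[1])<r)&(P[...,2]>z0)&(P[...,2]<z1)
    q=P[m]
    if len(q)<5: return None
    (cx,cy),(w,h),a=cv2.minAreaRect((q[:,:2]*1000).astype(np.float32))
    if h>w: w,h,a=h,w,a+90
    return np.round([cx,cy,w,h,(a+90)%180-90,len(q),np.median(q[:,2])*1000],1)
E
python3 - <<'E'
from h import *
for c in ('top','scene'):
    im,d,P=shot(c)
    print(c)
    print('rack',fit(P,(.479,-.319),.09,.03,.04))
    for p in ((.439,-.295),(.506,-.284),(.506,-.341)): print('plate',fit(P,p,.03,.066,.08))
    print('block',fit(P,(.482,.358),.09,.03,.04))
    print('tube',fit(P,(.506,.167),.1,.02,.045))
    print('base',fit(P,(.60,-.004),.11,.008,.016))
    print('pin',fit(P,(.529,-.012),.04,.055,.07)); print('housing',fit(P,(.529,-.012),.04,.042,.05))
    print('head',fit(P,(.483,-.181),.04,.058,.07)); print('handle',fit(P,(.4,-.18),.08,.04,.055))
    print('mat',fit(P,(.495,-.167),.09,.002,.005))
    print('forks',fit(P,(.62,-.004),.08,.06,.09))
E
python3 - <<'E'
from h import *
go(.479,-.319,.26,0)
E
```

```text
top
rack [ 476.4 -318.3  116.   114.4    4.6 1466.    35.5]
plate [ 444.2 -294.    37.3    8.   -89.1   60.    73.5]
plate [ 503.8 -288.1   34.9    9.8  -83.6   58.    74.3]
plate [ 508.5 -342.8   36.1    9.7  -82.5   58.    73.4]
block [ 480.9  356.8  116.1  113.5   -5.1 1604.    35.2]
tube [508.4 161.9 177.8  31.8   1.2 552.   27.3]
base [ 586.9   -9.6  189.8  136.1    4.  1790.    12.7]
pin [532.2 -12.7  20.3  18.5 -44.1  53.   60. ]
housing [532.2 -12.4  29.1  29.1 -89.2  59.   46.2]
head [ 483.2 -182.    48.8   48.1  -43.7  287.    63.5]
handle [ 408.  -177.9  138.7   29.1    4.6  370.    49. ]
mat [ 495.9 -165.7  177.1  176.6  -75.2 1149.     3.3]
forks [593.6  -8.6 112.3 106.1 -86.9 142.   68.6]
scene
rack [ 475.  -313.8  119.8  112.1    4.3 1952.    35.9]
plate [ 444.3 -289.3   35.8   13.7  -87.4  119.    73.1]
plate [ 503.4 -284.8   35.8   11.5  -85.   121.    73.7]
plate [ 507.1 -338.6   35.6   12.8  -87.   131.    73.2]
block [ 480.8  361.4  121.2  117.1   -6.  1209.    36. ]
tube [507.2 167.4 181.9  35.7   1.  565.   27.6]
base [ 586.4   -5.6  191.   137.7    3.6 2122.    12.9]
pin [531.6  -9.8  20.3  20.2 -38.6  65.   60.5]
housing [534.9 -10.3  30.5  25.   67.9  86.   46.2]
head [ 483.1 -178.1   48.5   48.1   19.1  379.    63.9]
handle [ 408.8 -176.8  140.4   30.    -7.9  362.    49.5]
mat [ 495.5 -164.8  178.7  172.4    0.2 1840.     3.3]
forks [593.9  -3.8 116.3 106.6 -86.3 258.   67.8]
tx 382.7 ty -220.2 tz -18.4 turn -15.07
```

```bash
python3 -m crank '[{"tx":60,"ty":-35,"tz":0,"turn":-2},{"tx":120,"ty":-70,"tz":0,"turn":-4},{"tx":180,"ty":-105,"tz":-5,"turn":-6},{"tx":240,"ty":-140,"tz":-10,"turn":-8},{"tx":290,"ty":-165,"tz":-15,"turn":-10}]' 40 60
python3 - <<'E'
from h import *
go(.479,-.319,.26,np.radians(5))
E
```

```text
time: 2.02
position: [0.3884, -0.409, 0.2552]
tool_rot: [2.649, 1.687, -0.0]
ft_force: [0.9, -0.3, -1.1]
grip_width: 0.526
grip_force: 0.0
tx 119.9 ty 44.1 tz -4.9 turn -6.01
```

```bash
python3 -m crank '[{"tx":40,"ty":15,"tz":-2,"turn":-2},{"tx":80,"ty":30,"tz":-4,"turn":-4},{"tx":120,"ty":44,"tz":-5,"turn":-6},{"tx":120,"ty":44,"tz":-5,"turn":-6},{"tx":120,"ty":44,"tz":-5,"turn":-6}]'
python3 - <<'E'
from h import *
s=ctrl.get_state(); print(s['joint_positions'])
im,d,P=shot('wrist','w1.png'); print(ctrl.camera_model('wrist'))
print('rack',fit(P,(.477,-.317),.09,.03,.04))
for p in ((.444,-.292),(.504,-.287),(.508,-.341)): print('plate',fit(P,p,.03,.070,.08))
E
```

```text
time: 2.65
position: [0.4779, -0.3215, 0.2597]
tool_rot: [2.131, 2.309, -0.001]
ft_force: [-0.5, 0.7, 0.2]
grip_width: 0.456
grip_force: 0.0
[ 0.9655  0.1858 -0.4776  1.6002  0.0876  1.3769  0.5581]
{'intrinsics': array([[295.2331,   0.    , 278.2242],
       [  0.    , 295.2331, 209.4671],
       [  0.    ,   0.    ,   1.    ]]), 'origin': array([ 0.4718, -0.25  ,  0.4019]), 'orientation': array([2.8715, 0.112 , 0.015 ])}
rack [ 475.8 -316.2  116.1  111.4    4.5 6546.    34.1]
plate [ 443.6 -291.5   35.7   10.   -86.2  299.    72. ]
plate [ 503.3 -286.7   35.6   10.1  -85.2  297.    72.1]
plate [ 507.5 -340.4   35.5    9.8  -86.   255.    72.2]
```

View pics/w1.png

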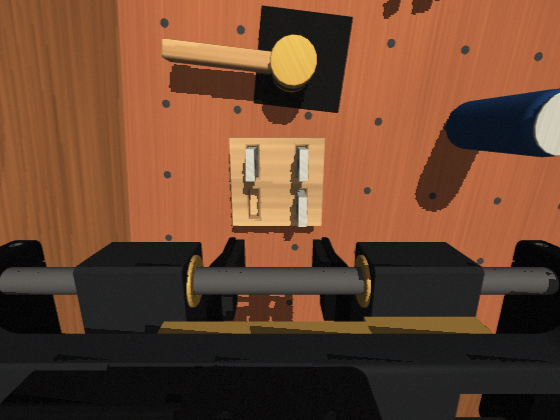

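```bash
python3 - <<'E'
from h import *
go(.5036,-.2867,.12,np.radians(4.5))
E
```

```text
tx 33.3 ty 28.9 tz 139.6 turn 0.00
```

```bash
python3 -m crank '[{"tx":16,"ty":14,"tz":50,"turn":0},{"tx":33.3,"ty":28.9,"tz":100,"turn":0},{"tx":33.3,"ty":28.9,"tz":140,"turn":0},{"tx":33.3,"ty":28.9,"tz":140,"turn":0},{"tx":33.3,"ty":28.9,"tz":140,"turn":0}]' 40
python3 - <<'E'
from h import *
go(.5036,-.2867,.060,np.radians(4.5))
E
```

```text
time: 3.32
position: [0.5047, -0.2871, 0.1214]
tool_rot: [2.131, 2.306, -0.0]
ft_force: [-0.5, -0.3, -0.3]
grip_width: 0.461
grip_force: 0.0
tx 0.6 ty -1.2 tz 61.4 turn 0.00
```

```bash
python3 -m crank '[{"tx":0.3,"ty":-0.8,"tz":30,"turn":0},{"tx":0.3,"ty":-0.8,"tz":61,"turn":0},{"tx":0.3,"ty":-0.8,"tz":61,"turn":0}]' 40
python3 -m crank '[{"tz":0},{"tz":0},{"tz":0},{"tz":0},{"tz":0}]' 0 40
python3 - <<'E'
from h import *
s=ctrl.get_state();print(s['position'],s['ft_force'],s['grip_force'],s['grip_width']*87)
E
```

```text
time: 3.7
position: [0.5029, -0.2858, 0.0589]
tool_rot: [-2.13, -2.307, 0.001]
ft_force: [-0.7, 0.5, 0.2]
grip_width: 0.461
grip_force: 0.0
[ 0.5029 -0.2858  0.0589] [-0.7281  0.5335  0.1715] 0.0 40.07061719555889$[0]: bad value
```

```bash
python3 -m crank '[{"tx":0,"ty":0,"tz":0,"turn":0},{"tx":0,"ty":0,"tz":0,"turn":0},{"tx":0,"ty":0,"tz":0,"turn":0},{"tx":0,"ty":0,"tz":0,"turn":0},{"tx":0,"ty":0,"tz":0,"turn":0}]' 0 40
python3 -m crank '[{"tx":0,"ty":0,"tz":-20,"turn":0},{"tx":0,"ty":0,"tz":-60,"turn":0},{"tx":0,"ty":0,"tz":-100,"turn":0},{"tx":0,"ty":0,"tz":-140,"turn":0},{"tx":0,"ty":0,"tz":-160,"turn":0}]'
python3 - <<'E'
from h import *
s=ctrl.get_state();print(s['position'],s['ft_force'],s['grip_force'],s['grip_width']*87)
go(.481,.3,.22,np.radians(-5))
print(s['joint_positions'])
E
```

```text
time: 4.32
position: [0.504, -0.2853, 0.0594]
tool_rot: [2.129, 2.309, -0.0]
ft_force: [-1.0, 1.1, 3.8]
grip_width: 0.11
grip_force: 40.0
time: 4.95
position: [0.5047, -0.2853, 0.2227]
tool_rot: [2.126, 2.307, 0.001]
ft_force: [-0.1, 0.1, -0.6]
grip_width: 0.112
grip_force: 40.0
[ 0.5047 -0.2853  0.2227] [-0.1002  0.1165 -0.6141] 39.99996981583536 9.714121150476961
tx 585.3 ty 24.1 tz 1.1 turn 1.94
[ 0.9124  0.2144 -0.5091  1.6469  0.1085  1.3039  0.4666]
```

```bash
python3 -m crank '[{"tx":60,"ty":2,"tz":-10,"turn":0.5},{"tx":120,"ty":5,"tz":-20,"turn":1},{"tx":180,"ty":7,"tz":-30,"turn":1.5},{"tx":240,"ty":10,"tz":-38,"turn":1.9},{"tx":300,"ty":12,"tz":-38,"turn":1.9}]'
python3 - <<'E'
from h import *
go(.482,.353,.26,np.radians(-5))
E
```

```text
time: 5.58
position: [0.4913, 0.0171, 0.2586]
tool_rot: [2.311, 2.124, 0.002]
ft_force: [1.8, 0.5, -1.3]
grip_width: 0.109
grip_force: 40.0
tx 333.9 ty -37.6 tz -1.8 turn 0.03
```

```bash
python3 -m crank '[{"tx":60,"ty":-7,"tz":0,"turn":0},{"tx":120,"ty":-14,"tz":0,"turn":0},{"tx":180,"ty":-20,"tz":0,"turn":0},{"tx":240,"ty":-27,"tz":0,"turn":0},{"tx":300,"ty":-34,"tz":0,"turn":0}]'
python3 -m crank '[{"tx":34,"ty":-4,"tz":0,"turn":0},{"tx":34,"ty":-4,"tz":0,"turn":0},{"tx":34,"ty":-4,"tz":0,"turn":0},{"tx":34,"ty":-4,"tz":0,"turn":0}]'
cat >> h.py <<'E'
def plan(c,a,dx,dy):
    c0,s0=np.cos(np.radians(a)),np.sin(np.radians(a)); return np.array([c[0]+dx*c0-dy*s0,c[1]+dx*s0+dy*c0])
E
python3 - <<'E'
from h import *
im,d,P=shot('wrist','w2.png')
f=fit(P,(.481,.359),.09,.03,.04);print('block',f)
f=fit(P,f[:2]/1000,.085,.032,.037);print('block',f)
m=(P[...,2]>.028)&(P[...,2]<.04)&(np.hypot(P[...,0]-.481,P[...,1]-.359)<.09)
# slots: deep pixels inside block rectangle
for dx in(-30,30):
  for dy in(-27,27):
    q=plan(f[:2],f[4],dx,dy)/1000
    print(q,fit(P,q,.024,.005,.026))
go(*(plan(f[:2],f[4],30,27)/1000),.14,np.radians(f[4]))
cv2.imwrite('pics/w2c.png',cv2.resize(im[100:260,180:400,::-1],None,fx=3,fy=3,interpolation=cv2.INTER_CUBIC))
E
```

```text
time: 6.2
position: [0.4827, 0.3182, 0.258]
tool_rot: [2.313, 2.124, 0.002]
ft_force: [1.0, 0.6, -0.9]
grip_width: 0.11
grip_force: 40.0
time: 6.7
position: [0.4825, 0.3491, 0.257]
tool_rot: [2.315, 2.121, -0.0]
ft_force: [-0.1, -0.3, -0.5]
grip_width: 0.111
grip_force: 40.0
block [ 480.6  359.3  116.2  111.4   -5.2 6947.    34.1]
block [ 480.6  359.4  116.2  111.3   -5.2 6845.    34.1]
[0.4483 0.3352] [447.4 333.7  36.5  11.4  85.6 265.   12.4]
[0.4532 0.389 ] [452.2 388.5  37.8  11.   84.4 301.   12.3]
[0.508  0.3298] [508.8 327.6  34.8  11.   84.7 253.   12.4]
[0.5129 0.3836] [513.6 383.2  38.3  11.5  84.4 291.   12.3]
tx 37.1 ty 27.2 tz 116.9 turn 0.04
```

View pics/w2c.png

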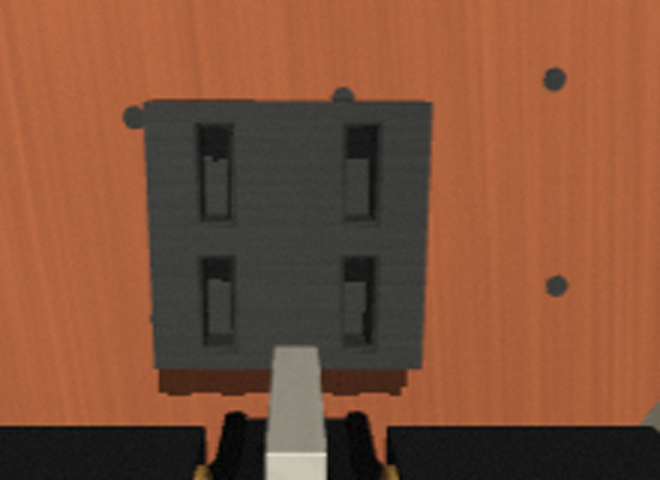

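```bash
cat >> h.py <<'E'
def held():
    s=ctrl.get_state(); M=rot(s['tool_rot']); p=np.array(s['position']); im,d,P=shot('wrist')
    q=(P-p)@M
    m=(abs(q[...,1])<.012)&(abs(q[...,0])<.03)&(q[...,2]<-.008)&(q[...,2]>-.02)
    a=q[m][:,:2]*1000
    r=cv2.minAreaRect(a.astype(np.float32)); print('held top in tool',np.round(r[0],1),np.round(r[1],1),round(r[2],1),len(a),'z',np.round(np.median(q[m][:,2])*1000,1), 'ext',a.min(0),a.max(0)); return r
E
python3 - <<'E'
from h import *
held(); held()
E
```

```text
held top in tool [-0.5 -2.8] [37.  23.3] 13.8 1060 z -12.6 ext [-19.7329 -11.9383] [17.2793 11.9804]
held top in tool [-0.7  2.9] [23.3 37.3] 76.3 1055 z -12.6 ext [-20.0118 -11.9473] [16.9904 11.9506]
```

```bash
cat >> h.py <<'E'
def heldy():
    s=ctrl.get_state(); M=rot(s['tool_rot']); p=np.array(s['position']); im,d,P=shot('wrist')
    q=(P-p)@M*1000
    for x0,x1 in((-25,25),(10.5,25),(-25,-10.5)):
        m=(abs(q[...,1])<14)&(q[...,0]>x0)&(q[...,0]<x1)&(q[...,2]<-10)&(q[...,2]>-16); a=q[m]
        if len(a): print(x0,len(a),'y',np.percentile(a[:,1],[1,50,99]),'x',np.percentile(a[:,0],[0,2,98,100]))
E
python3 - <<'E'
from h import *
heldy()
b=plan((480.6,359.4),-5.2,30,27)/1000; t=np.radians(-5.2)
print(b); go(b[0]+.0013*-np.sin(t),b[1]+.0013*np.cos(t),.13,t)
E
```

```text
-25 983 y [-12.4334  -0.1594  12.688 ] x [-19.8937 -18.6834  16.6147  17.2805]
10.5 371 y [-12.902   -0.16    13.2017] x [10.5044 10.5971 16.8279 17.2805]
-25 303 y [-4.7299  0.3089  4.8402] x [-19.8937 -19.3527 -10.6601 -10.5168]
[0.5129 0.3836]
tx 37.6 ty 27.8 tz 126.9 turn 0.05
```

```bash
python3 -m crank '[{"tx":15,"ty":10,"tz":50,"turn":0},{"tx":37.6,"ty":27.8,"tz":100,"turn":0},{"tx":37.6,"ty":27.8,"tz":127,"turn":0},{"tx":37.6,"ty":27.8,"tz":127,"turn":0},{"tx":37.6,"ty":27.8,"tz":127,"turn":0}]'
python3 - <<'E'
from h import *
t=np.radians(-5.2)
for i in range(3):
    go(.5129+.0013*-np.sin(t),.3836+.0013*np.cos(t),.0594,t); ctrl.get_image('wrist')
E
```

```text
time: 7.52
position: [0.5131, 0.3863, 0.1313]
tool_rot: [2.314, 2.125, 0.003]
ft_force: [-0.4, -0.5, -0.5]
grip_width: 0.111
grip_force: 40.0
tx -1.5 ty -0.1 tz 71.9 turn 0.07
tx -1.8 ty -0.3 tz 72.4 turn 0.07
tx -1.8 ty -0.4 tz 72.5 turn 0.07
```

```bash
python3 -m crank '[{"tx":-1.7,"ty":-0.2,"tz":25,"turn":0},{"tx":-1.7,"ty":-0.2,"tz":42,"turn":0},{"tx":-1.7,"ty":-0.2,"tz":54,"turn":0},{"tx":-1.7,"ty":-0.2,"tz":64,"turn":0},{"tx":-1.7,"ty":-0.2,"tz":73,"turn":0}]'
python3 -m crank '[{"tx":0,"ty":0,"tz":1,"turn":0},{"tx":0,"ty":0,"tz":2,"turn":0}]'
```

```text
time: 8.3
position: [0.5125, 0.3848, 0.059]
tool_rot: [2.313, 2.125, 0.0]
ft_force: [-10.5, -12.4, 47.0]
grip_width: 0.111
grip_force: 40.0
time: 8.55
position: [0.5124, 0.3848, 0.0592]
tool_rot: [2.312, 2.124, 0.0]
ft_force: [-7.2, -8.3, 27.4]
grip_width: 0.114
grip_force: 40.0
```

```bash
python3 -m crank '[{"tx":0,"ty":0,"tz":-1,"turn":0},{"tx":0,"ty":0,"tz":-1,"turn":0},{"tx":0,"ty":0,"tz":-1,"turn":0}]' 35
python3 -m crank '[{"tx":0,"ty":0,"tz":-40,"turn":0},{"tx":0,"ty":0,"tz":-90,"turn":0},{"tx":-30,"ty":-10,"tz":-150,"turn":0},{"tx":-40,"ty":-25,"tz":-200,"turn":0},{"tx":-40,"ty":-25,"tz":-200,"turn":0}]'
python3 - <<'E'
from h import *
im,d,P=shot('wrist')
print('block',fit(P,(.481,.359),.085,.032,.037),'plate',fit(P,(.5129,.3836),.03,.066,.08))
go(.5077,-.3406,.22,np.radians(4.5))
print(ctrl.get_state()['grip_width']*87)
E
```

```text
time: 8.93
position: [0.512, 0.3842, 0.0552]
tool_rot: [-2.313, -2.125, 0.001]
ft_force: [0.4, -0.3, 0.9]
grip_width: 0.355
grip_force: 0.0
time: 9.55
position: [0.4845, 0.3481, 0.2605]
tool_rot: [2.311, 2.124, 0.012]
ft_force: [0.6, -0.2, -0.3]
grip_width: 0.403
grip_force: 0.0
block [ 480.6  359.2  116.4  112.1   -4.9 6841.    34.1] plate [512.4 383.2  34.4  10.   84.9 291.   72.1]
tx -683.3 ty 81.4 tz 37.0 turn -1.87
34.97717164684884
```

```bash
python3 -m crank '[{"tx":-60,"ty":7,"tz":5,"turn":0},{"tx":-120,"ty":14,"tz":10,"turn":0},{"tx":-180,"ty":21,"tz":15,"turn":0},{"tx":-240,"ty":28,"tz":20,"turn":-1},{"tx":-300,"ty":35,"tz":20,"turn":-1.87}]' 35
python3 -m crank '[{"tx":-60,"ty":0,"tz":0,"turn":0},{"tx":-120,"ty":0,"tz":0,"turn":0},{"tx":-180,"ty":0,"tz":0,"turn":0},{"tx":-240,"ty":0,"tz":0,"turn":0},{"tx":-300,"ty":0,"tz":0,"turn":0}]'
python3 - <<'E'
from h import *
go(.5077,-.3406,.12,np.radians(4.5))
E
```

```text
time: 10.22
position: [0.4923, 0.0422, 0.2338]
tool_rot: [-2.129, -2.308, 0.003]
ft_force: [0.5, 0.2, -0.5]
grip_width: 0.404
grip_force: 0.0
time: 10.85
position: [0.5163, -0.2562, 0.2336]
tool_rot: [-2.131, -2.305, 0.001]
ft_force: [0.3, -0.2, 0.2]
grip_width: 0.402
grip_force: 0.0
tx -83.6 ty -14.9 tz 113.5 turn 0.00
```

```bash
python3 -m crank '[{"tx":-45,"ty":-8,"tz":20,"turn":0},{"tx":-83,"ty":-15,"tz":60,"turn":0},{"tx":-83,"ty":-15,"tz":110,"turn":0},{"tx":-83,"ty":-15,"tz":110,"turn":0},{"tx":-83,"ty":-15,"tz":110,"turn":0}]'
python3 - <<'E'
from h import *
im,d,P=shot('wrist')
print(fit(P,(.5077,-.3406),.03,.066,.08),fit(P,(.4438,-.2916),.03,.066,.08))
go(.5077,-.3406,.060,np.radians(4.5))
ctrl.get_image('wrist');go(.5077,-.3406,.060,np.radians(4.5))
E
```

```text
time: 11.48
position: [0.5095, -0.3376, 0.1265]
tool_rot: [2.13, 2.308, 0.001]
ft_force: [-0.3, 0.5, 0.3]
grip_width: 0.402
grip_force: 0.0
[ 507.4 -340.6   36.8   10.   -85.5  707.    72. ] [ 443.5 -291.7   35.8   10.6  -85.5  938.    71.9]
tx -2.4 ty -2.7 tz 67.6 turn 0.02
tx -2.1 ty -2.9 tz 68.1 turn 0.02
```

```bash
python3 -m crank '[{"tx":-2.3,"ty":-2.5,"tz":30,"turn":0},{"tx":-2.3,"ty":-2.5,"tz":67,"turn":0},{"tx":-2.3,"ty":-2.5,"tz":67,"turn":0}]' 35
python3 -m crank '[{"tx":0,"ty":0,"tz":0,"turn":0},{"tx":0,"ty":0,"tz":0,"turn":0},{"tx":0,"ty":0,"tz":0,"turn":0},{"tx":0,"ty":0,"tz":0,"turn":0},{"tx":0,"ty":0,"tz":0,"turn":0}]' 0 40
python3 - <<'E'
from h import *
for i in range(3): print(ctrl.get_state()['position']); ctrl.get_image('wrist')
E
python3 -m crank '[{"tx":0,"ty":0,"tz":-20,"turn":0},{"tx":0,"ty":0,"tz":-60,"turn":0},{"tx":0,"ty":0,"tz":-110,"turn":0},{"tx":40,"ty":0,"tz":-160,"turn":0},{"tx":100,"ty":0,"tz":-170,"turn":0}]'
python3 - <<'E'
from h import *
heldy(); go(.4532,.335,.22,np.radians(-5.1))
E
```

```text
time: 11.95
position: [0.5053, -0.3399, 0.058]
tool_rot: [-2.13, -2.306, 0.001]
ft_force: [-0.7, 1.0, 0.7]
grip_width: 0.402
grip_force: 0.0
time: 12.58
position: [0.5068, -0.3412, 0.0599]
tool_rot: [2.131, 2.306, -0.0]
ft_force: [-1.0, -0.2, 5.7]
grip_width: 0.11
grip_force: 40.0
[ 0.5068 -0.3412  0.0599]
[ 0.5069 -0.3412  0.0599]
[ 0.5068 -0.3412  0.0599]
time: 13.35
position: [0.4998, -0.2422, 0.2334]
tool_rot: [2.132, 2.298, 0.002]
ft_force: [1.0, 1.4, -1.1]
grip_width: 0.111
grip_force: 40.0
-25 962 y [-12.3073  -0.1781  12.3832] x [-17.5001 -16.348   18.5526  19.0425]
10.5 426 y [-12.8175  -0.1759  12.9011] x [10.5002 10.6367 18.735  19.0425]
-25 220 y [-4.7463  0.2915  4.8522] x [-17.5001 -16.9319 -10.619  -10.5271]
tx 566.8 ty 2.5 tz 14.5 turn 2.03
```

```bash
python3 -m crank '[{"tx":60,"ty":0,"tz":0,"turn":0.5},{"tx":120,"ty":0,"tz":0,"turn":1},{"tx":180,"ty":1,"tz":0,"turn":1.5},{"tx":240,"ty":1,"tz":0,"turn":2},{"tx":300,"ty":1,"tz":0,"turn":2}]'
python3 -m crank '[{"tx":60,"ty":-8,"tz":0,"turn":0},{"tx":120,"ty":-16,"tz":0,"turn":0},{"tx":180,"ty":-24,"tz":0,"turn":0},{"tx":240,"ty":-32,"tz":0,"turn":0},{"tx":300,"ty":-40,"tz":0,"turn":0}]'
cat >> h.py <<'E'
BC=(480.6,359.3); BA=-5.05
def slot(dx,dy,off,z):
    b=plan(BC,BA,dx,dy-off)/1000; go(b[0],b[1],z,np.radians(BA))
E
python3 - <<'E'
from h import *
slot(-30,27,.7,.13)
E
```

```text
time: 14.02
position: [0.4751, 0.0599, 0.2294]
tool_rot: [2.324, 2.111, -0.001]
ft_force: [0.7, 0.8, -1.0]
grip_width: 0.117
grip_force: 40.0
time: 14.65
position: [0.4649, 0.3616, 0.2292]
tool_rot: [2.326, 2.11, -0.0]
ft_force: [0.6, -0.5, 0.5]
grip_width: 0.113
grip_force: 40.0
tx 25.3 ty -14.5 tz 99.2 turn -0.10
```

```bash
python3 -m crank '[{"tx":15,"ty":-8,"tz":40,"turn":-0.1},{"tx":25,"ty":-14.5,"tz":98,"turn":-0.1},{"tx":25,"ty":-14.5,"tz":98,"turn":-0.1},{"tx":25,"ty":-14.5,"tz":98,"turn":-0.1},{"tx":25,"ty":-14.5,"tz":98,"turn":-0.1}]'
python3 - <<'E'
from h import *
for i in range(3): slot(-30,27,.7,.0595); ctrl.get_image('wrist')
E
```

```text
time: 15.28
position: [0.4544, 0.3871, 0.1334]
tool_rot: [2.317, 2.12, 0.006]
ft_force: [0.6, -0.0, 1.0]
grip_width: 0.108
grip_force: 40.0
tx 0.7 ty -1.7 tz 73.9 turn -0.01
tx 0.9 ty -1.6 tz 73.6 turn -0.01
tx 1.0 ty -1.3 tz 73.3 turn -0.00
```

```bash
python3 -m crank '[{"tx":1,"ty":-1.3,"tz":25,"turn":0},{"tx":1,"ty":-1.3,"tz":42,"turn":0},{"tx":1,"ty":-1.3,"tz":54,"turn":0},{"tx":1,"ty":-1.3,"tz":64,"turn":0},{"tx":1,"ty":-1.3,"tz":72,"turn":0}]'
python3 -m crank '[{"tx":0,"ty":0,"tz":1,"turn":0},{"tx":0,"ty":0,"tz":2,"turn":0}]'
python3 -m crank '[{"tx":0,"ty":0,"tz":-1,"turn":0},{"tx":0,"ty":0,"tz":-1,"turn":0},{"tx":0,"ty":0,"tz":-1,"turn":0}]' 35
python3 -m crank '[{"tx":0,"ty":0,"tz":-40,"turn":0},{"tx":0,"ty":0,"tz":-90,"turn":0},{"tx":-40,"ty":10,"tz":-150,"turn":0},{"tx":-80,"ty":10,"tz":-170,"turn":0},{"tx":-80,"ty":10,"tz":-170,"turn":0}]'
python3 - <<'E'
from h import *
im,d,P=shot('wrist')
print('block',fit(P,(.481,.359),.085,.032,.037));
for p in((.5129,.3836),(.4532,.389)):print('plate',fit(P,p,.03,.066,.08))
go(.4437,-.2916,.22,np.radians(4.5))
E
```

```text
time: 16.05
position: [0.4518, 0.3881, 0.0596]
tool_rot: [2.316, 2.122, 0.0]
ft_force: [-9.4, -12.4, 50.0]
grip_width: 0.109
grip_force: 40.0
time: 16.3
position: [0.4517, 0.3881, 0.0597]
tool_rot: [2.315, 2.121, -0.001]
ft_force: [-5.5, -7.5, 23.6]
grip_width: 0.112
grip_force: 40.0
time: 16.68
position: [0.4514, 0.3878, 0.0574]
tool_rot: [-2.316, -2.122, 0.001]
ft_force: [-0.4, 0.1, -0.1]
grip_width: 0.352
grip_force: 0.0
time: 17.3
position: [0.4574, 0.3035, 0.2294]
tool_rot: [2.321, 2.11, 0.003]
ft_force: [-0.5, -0.3, -0.3]
grip_width: 0.396
grip_force: 0.0
block [ 480.7  359.3  116.2  112.3   -5.1 8783.    34.1]
plate [512.3 383.   35.2  10.3  85.  429.   72.1]
plate [451.6 387.9  35.2   9.7  84.  395.   72.1]
tx -595.6 ty 42.6 tz 8.7 turn -1.95
```

```bash
python3 -m crank '[{"tx":-60,"ty":4,"tz":0,"turn":-0.5},{"tx":-120,"ty":8,"tz":0,"turn":-1},{"tx":-180,"ty":12,"tz":0,"turn":-1.5},{"tx":-240,"ty":17,"tz":0,"turn":-1.95},{"tx":-300,"ty":21,"tz":0,"turn":-1.95}]' 35
python3 -m crank '[{"tx":-60,"ty":-6,"tz":0,"turn":0},{"tx":-120,"ty":-12,"tz":0,"turn":0},{"tx":-180,"ty":-18,"tz":0,"turn":0},{"tx":-240,"ty":-24,"tz":0,"turn":0},{"tx":-290,"ty":-29,"tz":0,"turn":0}]'
python3 - <<'E'
from h import *
go(.4437,-.2916,.12,np.radians(4.5))
E
```

```text
time: 17.98
position: [0.4488, 0.006, 0.2271]
tool_rot: [2.124, 2.314, -0.0]
ft_force: [0.7, -0.6, -0.4]
grip_width: 0.405
grip_force: 0.0
time: 18.6
position: [0.4447, -0.2856, 0.2261]
tool_rot: [-2.124, -2.312, -0.001]
ft_force: [0.4, 0.7, 0.7]
grip_width: 0.404
grip_force: 0.0
tx -6.1 ty -1.4 tz 106.1 turn 0.07
```

```bash
python3 -m crank '[{"tx":-6,"ty":-1.4,"tz":50,"turn":0.07},{"tx":-6,"ty":-1.4,"tz":103,"turn":0.07},{"tx":-6,"ty":-1.4,"tz":103,"turn":0.07},{"tx":-6,"ty":-1.4,"tz":103,"turn":0.07},{"tx":-6,"ty":-1.4,"tz":103,"turn":0.07}]'
python3 - <<'E'
from h import *
for i in range(2): go(.4437,-.2916,.060,np.radians(4.5));ctrl.get_image('wrist')
E
```

```text
time: 19.23
position: [0.4454, -0.2912, 0.1271]
tool_rot: [2.13, 2.303, 0.0]
ft_force: [-0.0, 0.1, 0.5]
grip_width: 0.403
grip_force: 0.0
tx -0.1 ty -1.9 tz 67.1 turn -0.01
tx 0.0 ty -1.5 tz 67.0 turn -0.01
```

```bash
python3 -m crank '[{"tx":0,"ty":-1,"tz":30,"turn":0},{"tx":0,"ty":-1,"tz":66,"turn":0},{"tx":0,"ty":-1,"tz":66,"turn":0}]' 35
python3 -m crank '[{"tx":0,"ty":0,"tz":0,"turn":0},{"tx":0,"ty":0,"tz":0,"turn":0},{"tx":0,"ty":0,"tz":0,"turn":0},{"tx":0,"ty":0,"tz":0,"turn":0},{"tx":0,"ty":0,"tz":0,"turn":0}]' 0 40
python3 -m crank '[{"tx":0,"ty":0,"tz":-20,"turn":0},{"tx":0,"ty":0,"tz":-60,"turn":0},{"tx":0,"ty":0,"tz":-110,"turn":0},{"tx":40,"ty":0,"tz":-160,"turn":0},{"tx":100,"ty":2,"tz":-170,"turn":0}]'
python3 - <<'E'
from h import *
heldy(); slot(-30,-27,0,.22)
E
```

```text
time: 19.7
position: [0.441, -0.2902, 0.0575]
tool_rot: [-2.132, -2.302, 0.001]
ft_force: [-1.1, 1.0, 0.3]
grip_width: 0.399
grip_force: 0.0
time: 20.32
position: [0.4431, -0.2914, 0.0597]
tool_rot: [2.133, 2.304, -0.0]
ft_force: [0.3, -0.2, 6.8]
grip_width: 0.106
grip_force: 40.0
time: 20.95
position: [0.4385, -0.1917, 0.2331]
tool_rot: [2.133, 2.297, 0.002]
ft_force: [0.9, 0.6, -0.1]
grip_width: 0.113
grip_force: 40.0
-25 975 y [-12.496   -0.158   12.5689] x [-18.4675 -17.4767  17.9631  18.2405]
10.5 410 y [-12.8805  -0.1587  12.9823] x [10.5048 10.6338 18.0832 18.2405]
-25 252 y [-4.7275  0.3108  4.8593] x [-18.4675 -18.1415 -10.6599 -10.5084]
tx 513.1 ty 53.4 tz 13.3 turn 1.99
```

```bash
python3 -m crank '[{"tx":60,"ty":6,"tz":0,"turn":0.5},{"tx":120,"ty":12,"tz":0,"turn":1},{"tx":180,"ty":18,"tz":0,"turn":1.5},{"tx":240,"ty":24,"tz":0,"turn":2},{"tx":300,"ty":30,"tz":0,"turn":2}]'
python3 -m crank '[{"tx":60,"ty":-8,"tz":0,"turn":0},{"tx":120,"ty":-12,"tz":0,"turn":0},{"tx":180,"ty":-15,"tz":0,"turn":0},{"tx":210,"ty":-15,"tz":0,"turn":0},{"tx":210,"ty":-15,"tz":0,"turn":0}]'
python3 - <<'E'
from h import *
slot(-30,-27,-.1,.13)
E
```

```text
time: 21.62
position: [0.4432, 0.1123, 0.2292]
tool_rot: [2.326, 2.109, -0.001]
ft_force: [1.3, -0.8, -0.3]
grip_width: 0.113
grip_force: 40.0
time: 22.25
position: [0.4472, 0.3243, 0.2289]
tool_rot: [-2.317, -2.117, 0.0]
ft_force: [-0.3, -0.2, -1.4]
grip_width: 0.11
grip_force: 40.0
tx 10.7 ty 0.4 tz 98.9 turn -0.03
```

```bash
python3 -m crank '[{"tx":10.7,"ty":0.4,"tz":50,"turn":0},{"tx":10.7,"ty":0.4,"tz":98,"turn":0},{"tx":10.7,"ty":0.4,"tz":98,"turn":0},{"tx":10.7,"ty":0.4,"tz":98,"turn":0},{"tx":10.7,"ty":0.4,"tz":98,"turn":0}]'
python3 - <<'E'
from h import *
for i in range(3): slot(-30,-27,-.1,.0595); ctrl.get_image('wrist')
E
```

```text
time: 22.88
position: [0.452, 0.3318, 0.1331]
tool_rot: [2.327, 2.108, 0.005]
ft_force: [-0.8, 1.1, -0.7]
grip_width: 0.115
grip_force: 40.0
tx 2.8 ty -4.2 tz 73.6 turn -0.12
tx 2.9 ty -4.0 tz 73.3 turn -0.12
tx 3.0 ty -3.8 tz 73.0 turn -0.12
```

```bash
python3 -m crank '[{"tx":3,"ty":-3.2,"tz":15,"turn":-0.1},{"tx":3,"ty":-3.2,"tz":20,"turn":-0.1},{"tx":3,"ty":-3.2,"tz":20,"turn":-0.1}]'
python3 - <<'E'
from h import *
for i in range(2): slot(-30,-27,-.1,.0595); ctrl.get_image('wrist')
E
```

```text
time: 23.4
position: [0.4471, 0.3345, 0.1098]
tool_rot: [-2.317, -2.121, 0.003]
ft_force: [0.2, 0.2, -1.0]
grip_width: 0.11
grip_force: 40.0
tx 0.8 ty 1.2 tz 50.3 turn -0.00
tx 0.6 ty 0.9 tz 50.8 turn -0.00
```

```bash
python3 -m crank '[{"tx":0.5,"ty":0.5,"tz":10,"turn":0},{"tx":0.5,"ty":0.5,"tz":22,"turn":0},{"tx":0.5,"ty":0.5,"tz":32,"turn":0},{"tx":0.5,"ty":0.5,"tz":42,"turn":0},{"tx":0.5,"ty":0.5,"tz":50,"turn":0}]'
python3 -m crank '[{"tx":0,"ty":0,"tz":1,"turn":0},{"tx":0,"ty":0,"tz":2,"turn":0}]'
python3 -m crank '[{"tx":0,"ty":0,"tz":-1,"turn":0},{"tx":0,"ty":0,"tz":-1,"turn":0},{"tx":0,"ty":0,"tz":-1,"turn":0}]' 35
python3 -m crank '[{"tx":0,"ty":0,"tz":-40,"turn":0},{"tx":0,"ty":0,"tz":-90,"turn":0},{"tx":-40,"ty":20,"tz":-150,"turn":0},{"tx":-80,"ty":40,"tz":-170,"turn":0},{"tx":-80,"ty":40,"tz":-170,"turn":0}]'
python3 - <<'E'
from h import *
im,d,P=shot('wrist','w3.png')
for p in((.5129,.3836),(.4532,.389),(.4483,.3352)):print('plate',fit(P,p,.03,.066,.08))
print(ctrl.get_state()['position'],ctrl.get_state()['joint_positions'])
im,d,P=shot('top')
print('tube',fit(P,(.506,.167),.12,.02,.045)); print('head',fit(P,(.483,-.181),.06,.058,.07))
go(.507,.1,.26,np.radians(91))
E
```

```text
time: 24.12
position: [0.4481, 0.335, 0.0599]
tool_rot: [-2.318, -2.121, 0.001]
ft_force: [-0.3, 0.7, -0.8]
grip_width: 0.111
grip_force: 40.0
time: 24.38
position: [0.4483, 0.3352, 0.0596]
tool_rot: [2.317, 2.12, -0.001]
ft_force: [-3.4, -3.6, 13.1]
grip_width: 0.11
grip_force: 40.0
time: 24.75
position: [0.4483, 0.3351, 0.0595]
tool_rot: [-2.318, -2.121, 0.0]
ft_force: [-0.7, -0.3, -0.3]
grip_width: 0.356
grip_force: 0.0
time: 25.38
position: [0.4854, 0.247, 0.2315]
tool_rot: [2.326, 2.106, 0.004]
ft_force: [0.8, -0.1, -0.8]
grip_width: 0.401
grip_force: 0.0
plate [512.5 382.7  35.9  10.   85.8 476.   72. ]
plate [451.9 388.1  36.3  10.4  85.  496.   72. ]
plate [448.6 334.7  35.6  10.1  85.  426.   72. ]
[0.483  0.2494 0.2303] [ 0.56    0.3181 -1.2745  1.7029  0.3129  1.3523 -0.8646]
tube [508.6 161.6 178.   32.2   1.3 560.   26.9]
head [ 463.3 -223.9   37.2   28.5  -43.2   95.    63. ]
tx -148.2 ty 39.3 tz -30.4 turn 16.75
```

```bash
python3 -m crank '[{"tx":-30,"ty":9,"tz":-10,"turn":-2},{"tx":-60,"ty":17,"tz":-20,"turn":-4},{"tx":-83,"ty":25,"tz":-30,"turn":-6},{"tx":-83,"ty":29,"tz":-30,"turn":-8},{"tx":-83,"ty":29,"tz":-30,"turn":-10}]' 50
python3 -m crank '[{"tx":0,"ty":0,"tz":0,"turn":-2},{"tx":0,"ty":0,"tz":0,"turn":-4},{"tx":0,"ty":0,"tz":0,"turn":-6},{"tx":0,"ty":0,"tz":0,"turn":-8},{"tx":0,"ty":0,"tz":0,"turn":-9.2}]'
python3 - <<'E'
from h import *
im,d,P=shot('wrist','w4.png')
print(ctrl.get_state()['position'],ctrl.get_state()['joint_positions'])
print('tube',fit(P,(.506,.165),.12,.016,.045),fit(P,(.506,.165),.07,.018,.045))
m=(abs(P[...,0]-.506)<.05)&(abs(P[...,1]-.165)<.03)&(P[...,2]>.024)&(P[...,2]<.04)
print('crest',np.polyfit(P[m][:,0],P[m][:,1],1), np.percentile(P[m][:,2],[50,95]))
go(.507,.165,.08,np.radians(91.2))
E
```

```text
time: 26.1
position: [0.5016, 0.1681, 0.2588]
tool_rot: [-1.192, -2.905, -0.0]
ft_force: [0.1, 0.0, -0.2]
grip_width: 0.571
grip_force: 0.0
time: 26.72
position: [0.5012, 0.1688, 0.2587]
tool_rot: [0.038, -3.14, -0.001]
ft_force: [0.4, -0.9, -0.5]
grip_width: 0.579
grip_force: 0.0
[0.5012 0.1687 0.2588] [ 0.815   0.2777 -1.3654  1.6919  0.2747  1.3995  1.0065]
tube [ 507.5  165.7  179.5   34.     1.1 2425.    25.9] [ 506.2  166.   139.6   21.1    0.8 1738.    25.6]
crest [0.0173 0.1571] [0.0263 0.028 ]
tx -6.0 ty -3.9 tz 178.8 turn 0.06
```

View pics/w4.png

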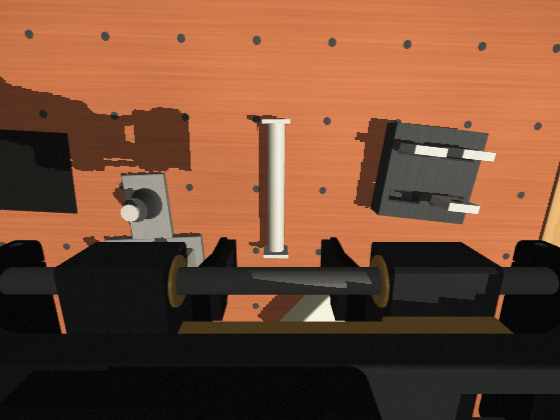

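```bash
python3 -m crank '[{"tx":-6,"ty":-3.5,"tz":50,"turn":0},{"tx":-6,"ty":-3.5,"tz":100,"turn":0},{"tx":-6,"ty":-3.5,"tz":150,"turn":0},{"tx":-6,"ty":-3.5,"tz":178,"turn":0},{"tx":-6,"ty":-3.5,"tz":178,"turn":0}]' 50
python3 - <<'E'
from h import *
go(.5075,.1658,.026,np.radians(91.1)); print(ctrl.get_state()['joint_positions'])
E
```

```text
time: 27.4
position: [0.5058, 0.1643, 0.0793]
tool_rot: [0.028, -3.136, 0.0]
ft_force: [-0.0, 0.2, 0.7]
grip_width: 0.572
grip_force: 0.0
tx -2.0 ty 1.4 tz 53.3 turn -0.01
[ 0.6179  0.4773 -1.1686  1.8923  0.4893  1.1068  0.8464]
```

```bash
python3 -m crank '[{"tx":-1.5,"ty":1.2,"tz":25,"turn":0},{"tx":-1.5,"ty":1.2,"tz":45,"turn":0},{"tx":-1.5,"ty":1.2,"tz":53,"turn":0},{"tx":-1.5,"ty":1.2,"tz":53,"turn":0}]' 50
python3 -m crank '[{"tx":0,"ty":0,"tz":0,"turn":0},{"tx":0,"ty":0,"tz":0,"turn":0},{"tx":0,"ty":0,"tz":0,"turn":0},{"tx":0,"ty":0,"tz":0,"turn":0},{"tx":0,"ty":0,"tz":0,"turn":0}]' 0 60
python3 -m crank '[{"tx":0,"ty":0,"tz":-30,"turn":0},{"tx":0,"ty":0,"tz":-70,"turn":0},{"tx":0,"ty":0,"tz":-110,"turn":0},{"tx":0,"ty":0,"tz":-150,"turn":0},{"tx":0,"ty":0,"tz":-180,"turn":0}]'
python3 - <<'E'
from h import *
print(ctrl.get_state()['joint_positions'],ctrl.get_state()['grip_width']*87)
go(.60,0,.22,np.radians(3.5))
E
```

```text
time: 27.9
position: [0.5099, 0.1647, 0.0287]
tool_rot: [0.025, -3.141, -0.0]
ft_force: [1.0, -0.4, 0.9]
grip_width: 0.578
grip_force: 0.0
time: 28.52
position: [0.5103, 0.1647, 0.029]
tool_rot: [-0.025, 3.141, 0.0]
ft_force: [0.3, 0.7, 1.8]
grip_width: 0.24
grip_force: 60.0
time: 29.15
position: [0.51, 0.1644, 0.2099]
tool_rot: [-0.025, 3.141, -0.001]
ft_force: [0.4, 0.3, -2.6]
grip_width: 0.231
grip_force: 60.0
[ 0.7498  0.3294 -1.2979  1.7473  0.3283  1.3162  0.9677] 20.078586612791828
tx -87.4 ty -165.8 tz -10.0 turn 17.48
```

```bash
python3 -m crank '[{"tx":5,"ty":-35,"tz":-15,"turn":2},{"tx":10,"ty":-70,"tz":-30,"turn":4},{"tx":15,"ty":-105,"tz":-45,"turn":6},{"tx":18,"ty":-140,"tz":-50,"turn":8},{"tx":20,"ty":-170,"tz":-50,"turn":10}]'
python3 -m crank '[{"tx":0,"ty":0,"tz":0,"turn":2},{"tx":0,"ty":0,"tz":0,"turn":4},{"tx":0,"ty":0,"tz":0,"turn":6},{"tx":0,"ty":0,"tz":0,"turn":7.5},{"tx":0,"ty":0,"tz":0,"turn":7.5}]'
python3 - <<'E'
from h import *
print(ctrl.get_state()['position'],ctrl.get_state()['joint_positions'],ctrl.get_state()['grip_width']*87)
s=ctrl.get_state();im,d,P=shot('wrist','w5.png')
print('base',fit(P,(.60,-.004),.13,.009,.016)); print('pin',fit(P,(.532,-.011),.03,.055,.07),'housing',fit(P,(.532,-.011),.03,.042,.05))
np.savez('w5.npz',im=im,d=d,P=P,p=s['position'],M=rot(s['tool_rot']))
print([(r['xyz'],r['confidence']) for r in ctrl.mark_of('wrist','clip_seat')])
E
```

```text
time: 29.78
position: [0.4923, -0.0075, 0.2588]
tool_rot: [1.315, 2.852, -0.003]
ft_force: [-0.3, -0.6, -1.2]
grip_width: 0.235
grip_force: 60.0
time: 30.4
position: [0.4923, -0.0057, 0.2583]
tool_rot: [-2.152, -2.288, 0.002]
ft_force: [-0.2, -0.6, -2.5]
grip_width: 0.234
grip_force: 60.0
[ 0.4923 -0.0057  0.2583] [ 1.1423  0.0286 -1.1845  1.7739  0.0274  1.3581  0.0133] 20.348825547939878
base [ 600.4   -6.3  161.1  137.3    3.8 6704.    11.2]
pin [531.  -10.4  20.4  20.2 -42.5 251.   58.4] housing [532.5 -10.4  30.6  28.7 -85.4 240.   44.1]
[([0.6204, -0.0052, 0.0515], 0.82)]
```

View pics/w5.png

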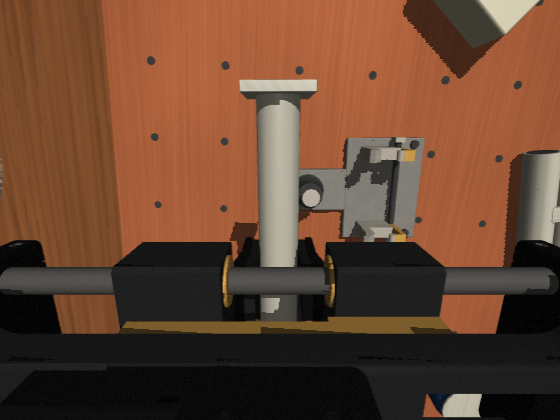

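```bash
python3 - <<'E'
from h import *
f=np.load('w5.npz'); P=f['P']; q=(P-f['p'])@f['M']*1000
m=(abs(q[...,1])<13)&(q[...,0]>20)&(q[...,0]<80)&(q[...,2]>-5)&(q[...,2]<20); a=q[m]
print('tube z min (top)',np.percentile(a[:,2],[1,5,50]),'y range',np.percentile(a[:,1],[0,1,50,99,100]))
for x0 in range(20,80,15):
    b=a[(a[:,0]>=x0)&(a[:,0]<x0+15)]; print(x0,np.percentile(b[:,1],[1,99]),np.percentile(b[:,1],[1,99]).mean(), b[:,2].min())
m=(abs(q[...,1])<25)&(q[...,0]>70)&(q[...,0]<110)&(q[...,2]>-15)&(q[...,2]<40); b=q[m]; e=b[abs(b[:,1])>13]
print('endplate',np.percentile(e,[1,50,99],axis=0))
# jig frame
t=np.radians(3.8); c,s=np.cos(t),np.sin(t)
J=(P*1000-[621.3,-4.4,0])@np.array([[c,-s,0],[s,c,0],[0,0,1]])
for sy in(1,-1):
    m=(abs(J[...,1]-sy*50)<14)&(abs(J[...,0])<45)&(J[...,2]>40)&(J[...,2]<90); k=J[m]; 
    print(sy,len(k),'y',np.percentile(k[:,1],[1,99]))
    for x0 in range(-32,36,4):
        w=k[(k[:,0]>=x0)&(k[:,0]<x0+4)]
        if len(w): print(x0,len(w),'z',np.percentile(w[:,2],[5,50,95]))
E
```

```text
tube z min (top) [0.9639 1.4629 3.3481] y range [-11.0482 -10.5549  -0.0964  10.5362  10.9533]
20 [-10.3674  10.6411] 0.13683334138186698 0.41964116538739776
35 [-10.6301  10.3691] -0.13047007399808486 0.3964820824266686
50 [-10.6809  10.642 ] -0.0194358508832293 -0.1668917693164327
65 [-10.5251  10.3641] -0.08050029312805496 -0.21728444397661792
endplate [[ 87.8115 -16.9704  -5.5887]
 [ 88.9577 -13.1035  -3.543 ]
 [ 92.5403  16.5421  26.0126]]
1 536 y [43.0261 56.5518]
-28 54 z [70.4629 72.6303 74.2887]
-24 85 z [41.0383 53.1482 74.9203]
-20 34 z [46.1578 68.0854 71.0594]
-16 31 z [44.8921 63.8082 66.2502]
-12 1 z [40.7204 40.7204 40.7204]
-8 10 z [40.1789 40.4487 41.4106]
-4 24 z [40.0407 40.745  41.7524]
0 23 z [40.0684 40.5287 41.231 ]
4 70 z [40.2308 65.3953 67.8715]
8 64 z [40.1919 65.9812 68.3437]
12 51 z [40.6537 65.616  66.3939]
16 40 z [46.4371 65.6325 66.5037]
20 32 z [49.4132 64.0274 66.2468]
24 17 z [61.7765 62.8169 64.2774]
-1 483 y [-57.1974 -43.1152]
-28 26 z [69.9833 72.1598 73.6844]
-24 73 z [41.4885 53.027  73.7931]
-20 38 z [44.2459 63.4557 69.2463]
-16 33 z [42.5738 61.7205 65.4564]
-12 5 z [40.0868 40.6756 41.3604]
-8 15 z [40.1447 40.7158 41.6508]
-4 20 z [40.1801 40.7007 41.3982]
0 18 z [40.0379 40.57   41.2547]
4 58 z [40.2185 63.1218 67.5805]
8 49 z [40.1559 64.4538 68.6193]
12 37 z [40.1416 65.466  66.551 ]
16 56 z [40.5683 55.7975 66.3526]
20 39 z [42.5031 60.7009 65.7789]
24 16 z [45.9474 62.5918 63.8882]
```

```bash
cat >> h.py <<'E'
def seat(z,off=2.5):
    b=plan((621.3,-4.4),3.8,0,-off)/1000; go(b[0],b[1],z,np.radians(3.8))
E
python3 - <<'E'
from h import *
seat(.13)
E
```

```text
tx -9.1 ty 128.8 tz 128.3 turn -0.05
```

```bash
python3 -m crank '[{"tx":-3,"ty":55,"tz":10,"turn":0},{"tx":-6,"ty":105,"tz":30,"turn":0},{"tx":-9,"ty":128.8,"tz":80,"turn":0},{"tx":-9,"ty":128.8,"tz":125,"turn":0},{"tx":-9,"ty":128.8,"tz":125,"turn":0}]'
python3 -m crank '[{"tx":0,"ty":0,"tz":0,"turn":0},{"tx":0,"ty":0,"tz":0,"turn":0}]'
python3 - <<'E'
from h import *
for i in range(2): seat(.10); ctrl.get_image('wrist')
E
```

```text
time: 31.12
position: [0.6192, -0.0076, 0.1296]
tool_rot: [-2.148, -2.283, 0.008]
ft_force: [-0.2, -0.4, -1.6]
grip_width: 0.238
grip_force: 60.0
time: 31.38
position: [0.6232, -0.0071, 0.1365]
tool_rot: [2.152, 2.284, 0.004]
ft_force: [0.5, 0.1, -2.3]
grip_width: 0.235
grip_force: 60.0
tx 0.4 ty -1.9 tz 36.5 turn -0.08
tx 0.5 ty -1.7 tz 36.3 turn -0.08
```

```bash
python3 -m crank '[{"tx":0.5,"ty":-1.5,"tz":20,"turn":0},{"tx":0.5,"ty":-1.5,"tz":38,"turn":0},{"tx":0.5,"ty":-1.5,"tz":38,"turn":0},{"tx":0.5,"ty":-1.5,"tz":38,"turn":0}]'
python3 - <<'E'
from h import *
for i in range(2): seat(.0635); ctrl.get_image('wrist')
E
```

```text
time: 31.98
position: [0.6204, -0.0066, 0.0955]
tool_rot: [-2.154, -2.286, -0.0]
ft_force: [-0.2, -0.3, -1.5]
grip_width: 0.238
grip_force: 60.0
tx -0.4 ty 1.1 tz 32.0 turn -0.08
tx -0.5 ty 0.8 tz 32.5 turn -0.08
```

```bash
python3 -m crank '[{"tx":-0.3,"ty":0.6,"tz":8,"turn":0},{"tx":-0.3,"ty":0.6,"tz":16,"turn":0},{"tx":-0.3,"ty":0.6,"tz":22,"turn":0},{"tx":-0.3,"ty":0.6,"tz":28,"turn":0},{"tx":-0.3,"ty":0.6,"tz":33,"turn":0}]'
python3 -m crank '[{"tx":0,"ty":0,"tz":0,"turn":0},{"tx":0,"ty":0,"tz":0.5,"turn":0}]'
python3 - <<'E'
from h import *
s=ctrl.get_state();print(s['position'],s['ft_force'],s['grip_width']*87);seat(.0635)
E
```

```text
time: 32.7
position: [0.621, -0.007, 0.0637]
tool_rot: [2.155, 2.286, -0.001]
ft_force: [-12.1, -1.8, 25.8]
grip_width: 0.239
grip_force: 60.0
time: 32.95
position: [0.6212, -0.007, 0.0639]
tool_rot: [2.154, 2.286, -0.001]
ft_force: [-6.7, -1.6, 10.5]
grip_width: 0.236
grip_force: 60.0
[ 0.6212 -0.007   0.0639] [-6.6721 -1.6343 10.5146] 20.551278573290542
tx 0.1 ty 0.3 tz 0.4 turn -0.08
```

```bash
python3 -m crank '[{"tx":0,"ty":0,"tz":1,"turn":0},{"tx":0,"ty":0,"tz":2,"turn":0},{"tx":0,"ty":0,"tz":2,"turn":0}]'
python3 -m crank '[{"tx":0,"ty":0,"tz":-2,"turn":0},{"tx":0,"ty":0,"tz":-2,"turn":0},{"tx":0,"ty":0,"tz":-2,"turn":0}]' 32
python3 -m crank '[{"tx":0,"ty":0,"tz":-30,"turn":0},{"tx":0,"ty":0,"tz":-70,"turn":0},{"tx":0,"ty":0,"tz":-120,"turn":0},{"tx":0,"ty":-60,"tz":-170,"turn":0},{"tx":0,"ty":-110,"tz":-190,"turn":0}]'
python3 - <<'E'
from h import *
im,d,P=shot('wrist','w6.png')
t=np.radians(3.8); c,s=np.cos(t),np.sin(t)
J=(P*1000-[621.3,-4.4,0])@np.array([[c,-s,0],[s,c,0],[0,0,1]])
for y0 in (-80,-35,-15,15,35,65):
    m=(abs(J[...,1]-y0)<8)&(abs(J[...,0])<14)&(J[...,2]>45)&(J[...,2]<90);k=J[m]
    if len(k)>5: print(y0,len(k),'x',np.percentile(k[:,0],[1,50,99]),'ztop',np.percentile(k[:,2],[50,97]))
for sy in(1,-1):
    m=(abs(J[...,1]-sy*50)<9)&(J[...,0]>2)&(J[...,0]<30)&(J[...,2]>50);k=J[m]
    for x0 in range(2,30,4):
        w=k[(k[:,0]>=x0)&(k[:,0]<x0+4)]
        if len(w): print(sy,x0,len(w),np.percentile(w[:,2],[50,95]))
im,d,P=shot('top'); print('head',fit(P,(.483,-.181),.06,.058,.07),fit(P,(.463,-.224),.1,.058,.068))
cv2.imwrite('pics/t6.png',cv2.resize(im[130:330,200:460,::-1],None,fx=2.5,fy=2.5))
E
```

```text
time: 33.33
position: [0.6212, -0.007, 0.0637]
tool_rot: [2.154, 2.285, -0.003]
ft_force: [-11.1, -1.6, 19.6]
grip_width: 0.239
grip_force: 60.0
time: 33.7
position: [0.6216, -0.0071, 0.0622]
tool_rot: [2.154, 2.286, 0.001]
ft_force: [0.6, 0.4, 0.1]
grip_width: 0.363
grip_force: 0.0
time: 34.33
position: [0.519, -0.0126, 0.2511]
tool_rot: [2.153, 2.287, 0.006]
ft_force: [-1.4, -1.6, 5.2]
grip_width: 0.367
grip_force: 0.0
-35 240 x [-10.7804  -2.5722  10.0872] ztop [60.6822 62.944 ]
-15 252 x [-10.7358  -2.7089  10.1046] ztop [60.389  62.7501]
15 272 x [-10.5663  -2.3501  10.2729] ztop [60.5846 62.8795]
35 278 x [-10.6515  -2.4897   9.836 ] ztop [60.4337 62.7413]
65 302 x [-10.5121  -2.2585  10.0994] ztop [60.5396 62.9446]
1 2 73 [61.9638 66.4868]
1 6 59 [67.0751 68.2868]
1 10 35 [66.2101 67.7242]
1 14 46 [65.67   66.6493]
1 18 36 [65.8507 66.9122]
1 22 29 [63.068  64.2664]
-1 2 58 [61.8805 66.4913]
-1 6 47 [67.1523 68.5124]
-1 10 36 [66.3454 67.8501]
-1 14 36 [65.5915 66.6723]
-1 18 42 [65.142  66.7194]
-1 22 33 [62.6831 64.1534]
head [ 461.  -221.1   40.8   24.8  -26.1  104.    62.8] [ 456.2 -230.2   47.5   46.3  -17.6  158.    62.8]
```

View pics/w6.png

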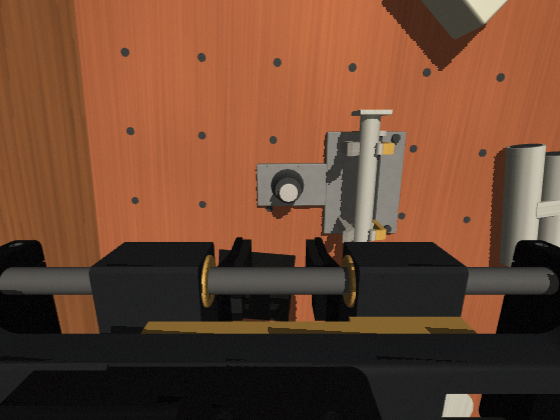

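View pics/t6.png

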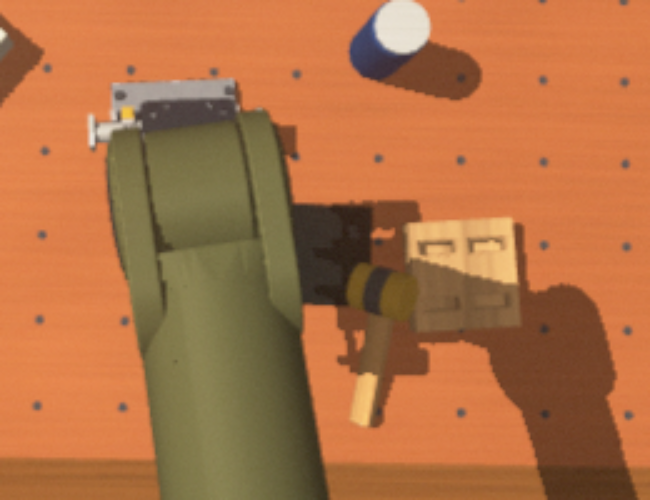

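```bash
python3 - <<'E'
from h import *
go(.456,-.235,.27,np.radians(3.8))
E
python3 -m crank '[{"tx":-60,"ty":-12,"tz":-5,"turn":0},{"tx":-120,"ty":-25,"tz":-10,"turn":0},{"tx":-180,"ty":-36,"tz":-18,"turn":0},{"tx":-225,"ty":-47,"tz":-18,"turn":0},{"tx":-225,"ty":-47,"tz":-18,"turn":0}]' 60
python3 - <<'E'
from h import *
im,d,P=shot('wrist','w7.png')
print(ctrl.get_state()['position'],ctrl.get_state()['joint_positions'])
print('head',fit(P,(.456,-.23),.06,.052,.07)); print('handle',fit(P,(.38,-.22),.08,.035,.05)); print('mat',fit(P,(.496,-.166),.09,.0015,.0045),'rack',fit(P,(.476,-.316),.09,.03,.038))
m=(np.hypot(P[...,0]-.456,P[...,1]+.23)<.05)&(P[...,2]>.055); q=P[m]; A=np.c_[q[:,:2],np.ones(len(q))]; print('plane',np.linalg.lstsq(A,q[:,2],rcond=None)[0],len(q))
E
```

```text
tx -215.1 ty -71.4 tz -15.9 turn -0.16
time: 35.05
position: [0.4836, -0.2458, 0.2661]
tool_rot: [-2.163, -2.278, -0.002]
ft_force: [-0.5, 0.3, -1.1]
grip_width: 0.687
grip_force: 0.0
[ 0.4845 -0.2424  0.2663] [ 1.4756  0.2447 -1.2098  1.6537  0.2292  1.4042  0.2934]
head [ 455.1 -228.5   52.8   49.    73.5 1189.    60.7]
handle [ 412.9 -244.6  108.4   87.7   14.9 1140.    40.8]
mat [ 494.8 -164.   175.4  164.4   16.6 5076.     2.3] rack [ 473.6 -294.8  130.5  115.5  -85.4 4880.    34. ]
plane [0.1584 1.8755 0.6845] 54460
```

View pics/w7.png

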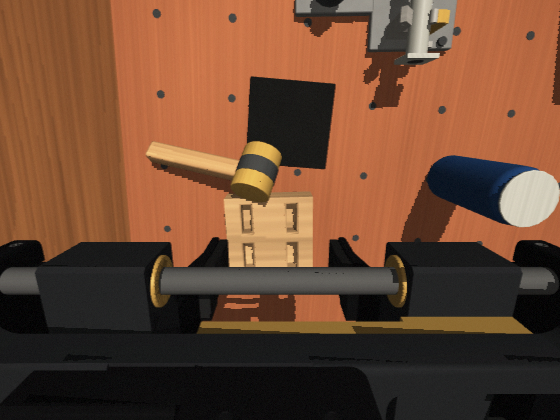

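```bash
python3 - <<'E'
from h import *
im,d,P=shot('wrist')
np.savez('w7.npz',im=im,P=P)
rows=range(136,206,6); cols=list(range(140,290,8))
print('cols',cols)
for r in rows: print(r,[int(round(P[r,c,2]*1000)) if np.isfinite(P[r,c,2]) else -1 for c in cols])
for r,c in((150,262),(165,258),(190,250),(163,195),(150,152)): print(r,c,P[r,c]*1000)
cv2.imwrite('pics/w7c.png',cv2.resize(im[120:240,130:330,::-1],None,fx=4,fy=4,interpolation=cv2.INTER_CUBIC))
E
```

```text
cols [140, 148, 156, 164, 172, 180, 188, 196, 204, 212, 220, 228, 236, 244, 252, 260, 268, 276, 284]
136 [-1, -1, -1, -1, 1, -1, 0, 1, 0, -1, 0, 1, -1, 0, 3, 3, 3, 3, 1]
142 [1, -1, -1, 0, 0, 0, 0, -2, 0, -1, 1, -1, -1, 0, 3, 2, 4, 2, 1]
148 [-1, 1, 22, 21, 21, -2, 1, -1, -2, -1, 0, -1, 0, 0, 41, 45, 43, 2, 1]
154 [-1, 25, 29, 28, 27, 29, 29, 29, -2, -1, -1, -1, -1, 39, 48, 49, 46, 40, 1]
160 [-1, 24, 29, 33, 32, 35, 33, 35, 35, 36, 36, 0, 0, 51, 55, 56, 51, 41, 2]
166 [-1, 0, 1, 23, 30, 34, 38, 40, 39, 40, 42, 42, 42, 57, 62, 59, 55, 43, 1]
172 [0, 0, -1, -1, -1, 0, 27, 35, 41, 44, 46, 47, 54, 61, 65, 63, 57, 42, 1]
178 [-1, 0, -2, -1, 0, 0, -1, -1, 0, 35, 40, 47, -1, 70, 70, 67, 60, 0, 0]
184 [-1, 0, 0, 0, -2, 0, 0, 1, -1, -1, -1, -1, 70, 73, 73, 70, 61, -1, -1]
190 [0, 1, 0, 0, 1, -1, 0, -1, 0, 0, 0, 0, 60, 66, 73, 72, 64, -1, 0]
196 [-1, -2, 0, -1, -2, -2, -1, 0, 1, -1, 0, 3, 44, 51, 58, 66, -1, 10, 13]
202 [-1, 0, 0, 0, 1, -2, -2, -1, 1, 1, -1, 35, 35, 34, 43, 50, 33, 34, 35]
150 262 [ 462.6952 -195.6561   47.1293]
165 258 [ 459.3322 -212.3463   59.9542]
190 250 [ 451.7907 -240.4762   71.1217]
163 195 [ 379.4294 -216.8427   37.8494]
150 152 [ 320.1397 -205.2308   21.7735]
```

View pics/w7c.png

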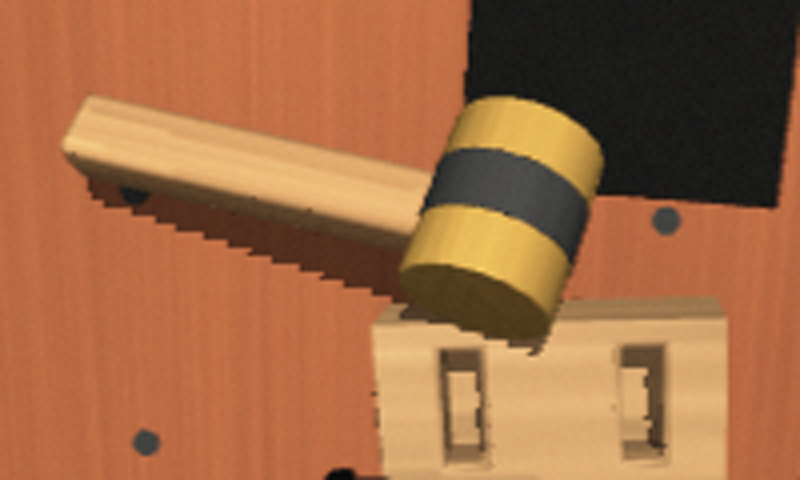

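```bash
python3 - <<'E'
from h import *
f=np.load('w7.npz');P=f['P'];im=f['im'].astype(int)
m=(np.hypot(P[...,0]-.456,P[...,1]+.225)<.05)&(P[...,2]>.037)&(im[...,0]>im[...,2]*1.5)
# top face: points with z between .04 and .07, y < -.24
for r in range(186,206,2): print(r,[tuple(np.round(P[r,c]*1000).astype(int)) for c in (240,248,256)])
go(.444,-.281,.14,np.radians(-12))
E
```

```text
186 [(np.int64(440), np.int64(-236), np.int64(71)), (np.int64(450), np.int64(-235), np.int64(75)), (np.int64(459), np.int64(-235), np.int64(73))]
188 [(np.int64(440), np.int64(-239), np.int64(69)), (np.int64(450), np.int64(-238), np.int64(74)), (np.int64(459), np.int64(-237), np.int64(75))]
190 [(np.int64(439), np.int64(-243), np.int64(62)), (np.int64(449), np.int64(-241), np.int64(71)), (np.int64(459), np.int64(-240), np.int64(74))]
192 [(np.int64(439), np.int64(-246), np.int64(59)), (np.int64(449), np.int64(-244), np.int64(66)), (np.int64(459), np.int64(-242), np.int64(71))]
194 [(np.int64(438), np.int64(-249), np.int64(55)), (np.int64(449), np.int64(-248), np.int64(59)), (np.int64(459), np.int64(-246), np.int64(66))]
196 [(np.int64(438), np.int64(-253), np.int64(50)), (np.int64(448), np.int64(-251), np.int64(57)), (np.int64(458), np.int64(-249), np.int64(62))]
198 [(np.int64(437), np.int64(-257), np.int64(42)), (np.int64(448), np.int64(-255), np.int64(52)), (np.int64(458), np.int64(-253), np.int64(57))]
200 [(np.int64(436), np.int64(-263), np.int64(30)), (np.int64(448), np.int64(-259), np.int64(46)), (np.int64(458), np.int64(-257), np.int64(51))]
202 [(np.int64(436), np.int64(-265), np.int64(35)), (np.int64(447), np.int64(-263), np.int64(39)), (np.int64(458), np.int64(-260), np.int64(47))]
204 [(np.int64(436), np.int64(-268), np.int64(34)), (np.int64(447), np.int64(-267), np.int64(34)), (np.int64(458), np.int64(-264), np.int64(41))]
tx -38.5 ty -43.6 tz 126.4 turn 3.08
```

```bash
python3 -m crank '[{"tx":-15,"ty":-20,"tz":30,"turn":1.5},{"tx":-38,"ty":-43,"tz":70,"turn":3},{"tx":-38,"ty":-43,"tz":126,"turn":3},{"tx":-38,"ty":-43,"tz":126,"turn":3},{"tx":-38,"ty":-43,"tz":126,"turn":3}]' 0 20
python3 - <<'E'
from h import *
go(.444,-.281,.080,np.radians(-12)); print(ctrl.get_state()['grip_width']*87)
E
```

```text
time: 35.78
position: [0.4462, -0.2797, 0.143]
tool_rot: [2.429, 1.989, 0.003]
ft_force: [0.5, -0.0, 0.1]
grip_width: 0.207
grip_force: 0.0
tx -1.7 ty -2.1 tz 62.9 turn 0.12
17.976673819322556
```

Descend beside the raised face and push in stages, watching force.

```bash
python3 -m crank '[{"tx":-1,"ty":-1,"tz":30,"turn":0},{"tx":-1,"ty":-1,"tz":63,"turn":0},{"tx":-1,"ty":-1,"tz":63,"turn":0},{"tx":-1,"ty":-1,"tz":63,"turn":0}]'
python3 -m crank '[{"tx":5,"ty":0,"tz":0,"turn":0},{"tx":10,"ty":0,"tz":0,"turn":0},{"tx":15,"ty":0,"tz":0,"turn":0},{"tx":20,"ty":0,"tz":0,"turn":0},{"tx":24,"ty":0,"tz":0,"turn":0}]'
python3 -m crank '[{"tx":4,"ty":0,"tz":0,"turn":0},{"tx":7,"ty":0,"tz":0,"turn":0},{"tx":10,"ty":0,"tz":0,"turn":0},{"tx":10,"ty":0,"tz":0,"turn":0}]'
python3 - <<'E'
from h import *
im,d,P=shot('wrist')
for r in range(136,200,6): print(r,[int(round(P[r,c,2]*1000)) if np.isfinite(P[r,c,2]) else -1 for c in range(160,330,10)])
m=(P[...,2]>.045)&(np.hypot(P[...,0]-.455,P[...,1]+.215)<.06); q=P[m]*1000; print(len(q),np.percentile(q,[1,50,99],axis=0))
E
```

```text
time: 36.28
position: [0.4449, -0.2822, 0.0806]
tool_rot: [2.431, 1.985, 0.002]
ft_force: [0.3, -0.7, -0.6]
grip_width: 0.005
grip_force: 0.0
time: 36.9
position: [0.4479, -0.2586, 0.0784]
tool_rot: [2.433, 1.985, -0.0]
ft_force: [-0.8, -1.7, 2.8]
grip_width: 0.004
grip_force: 2.0
time: 37.4
position: [0.4518, -0.2515, 0.0806]
tool_rot: [2.43, 1.98, 0.0]
ft_force: [-1.2, -4.7, 11.9]
grip_width: 0.008
grip_force: 6.1
136 [0, 0, 0, 0, 0, 0, 0, -1, 0, 3, 3, 36, 37, 36, 2, 2, 3]
142 [1, -1, 0, 0, 0, -1, -1, -2, -1, 2, 37, 40, 41, 39, 36, 2, 1]
148 [-1, 1, -1, 0, -1, 0, -1, 0, -1, 35, 41, 44, 44, 43, 38, 30, 2]
154 [-1, -1, 0, 0, -1, 0, -1, 1, -1, 38, 45, 47, 47, 46, 41, 34, 3]
160 [-1, 0, -1, 0, -1, 1, -1, 1, -1, 42, 47, 52, 52, 49, 45, 38, 3]
166 [0, -1, -1, -1, 0, -1, 1, 0, -1, 47, 51, 55, 55, 53, 49, 42, 4]
172 [0, -1, -1, -1, -2, -1, 0, 0, 31, 50, 53, 57, 57, 55, 53, 46, 2]
178 [0, -1, -1, -2, -2, 0, -1, 0, 42, 54, 57, 59, 59, 59, 56, 49, 1]
184 [0, 0, 0, 0, -1, 0, -1, -1, 46, 55, 61, 61, 62, 62, 59, 53, 0]
190 [0, 0, 31, 35, 37, 38, 40, 41, 50, 61, 63, 64, 65, 63, 62, 55, 1]
196 [33, 35, 36, 37, 40, 42, 43, 44, 53, 62, 65, 68, 68, 66, 64, 59, 0]
76378 [[ 398.8197 -245.3195   47.392 ]
 [ 452.1771 -222.8006  165.0361]
 [ 508.7694 -202.0418  182.996 ]]
```

```bash
python3 -m crank '[{"tx":-20,"ty":0,"tz":0,"turn":0},{"tx":-30,"ty":0,"tz":-60,"turn":0},{"tx":-40,"ty":0,"tz":-120,"turn":0},{"tx":-40,"ty":0,"tz":-180,"turn":0},{"tx":-40,"ty":0,"tz":-180,"turn":0}]'
python3 - <<'E'
from h import *
im,d,P=shot('wrist')
np.savez('w8.npz',im=im,P=P)
v,u=np.where((np.hypot(P[...,0]-.43,P[...,1]+.22)<.12)&(P[...,2]>.036)&(P[...,2]<.1)); a,b,c,e=max(v.min()-30,0),v.max()+30,max(u.min()-60,0),u.max()+60
print(ctrl.get_state()['position'],a,b,c,e)
cv2.imwrite('pics/w8c.png',cv2.resize(im[a:b,c:e,::-1],None,fx=2.5,fy=2.5,interpolation=cv2.INTER_CUBIC)[:600,:800])
m=(P[...,2]>.036)&(P[...,2]<.1)&(abs(P[...,0]-.457)<.02); q=P[m]*1000
for y0 in range(-270,-170,8):
    w=q[(q[:,1]>=y0)&(q[:,1]<y0+8)]
    if len(w): i=w[:,2].argmax(); print(y0,len(w),w[i])
E
```

```text
time: 38.08
position: [0.4437, -0.2891, 0.2622]
tool_rot: [2.43, 1.98, 0.003]
ft_force: [-0.8, 0.5, -1.2]
grip_width: 0.009
grip_force: 0.0
[ 0.4422 -0.2886  0.2595] 73 245 133 397
-270 51 [ 467.5883 -262.7738   48.9947]
-262 171 [ 473.2616 -254.294    61.2657]
-254 202 [ 467.3229 -246.5567   70.3366]
-246 237 [ 458.575  -238.7667   76.6566]
-238 264 [ 455.6    -237.0162   77.4152]
-230 263 [ 456.0231 -229.7525   72.2161]
-222 259 [ 454.2851 -221.9063   66.3544]
-214 245 [ 457.1139 -213.7358   60.4443]
-206 228 [ 457.5662 -205.98     54.0779]
-198 156 [ 460.4898 -197.487    48.5467]
```

View pics/w8c.png

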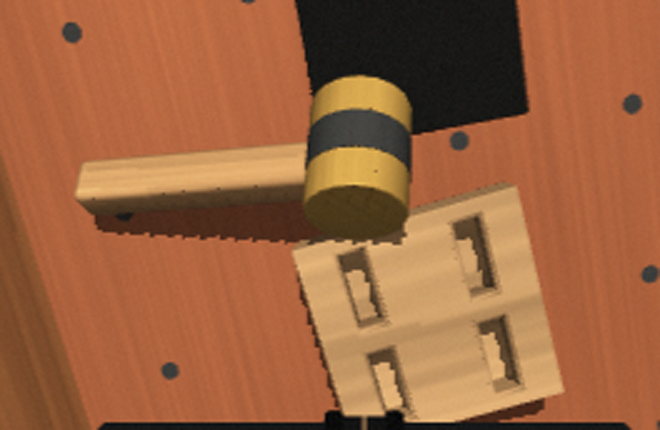

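```bash
python3 - <<'E'
from h import *
go(.4445,-.285,.075,np.radians(-12))
E
```

```text
tx 4.2 ty 1.1 tz 184.5 turn 0.07
```

```bash
python3 -m crank '[{"tx":4,"ty":3,"tz":60,"turn":0},{"tx":4,"ty":3,"tz":120,"turn":0},{"tx":4,"ty":3,"tz":170,"turn":0},{"tx":4,"ty":3,"tz":188,"turn":0},{"tx":4,"ty":3,"tz":188,"turn":0}]'
python3 - <<'E'
from h import *
go(.450,-.272,.069,np.radians(-12))
E
```

```text
time: 38.75
position: [0.4447, -0.2835, 0.069]
tool_rot: [-2.431, -1.985, -0.001]
ft_force: [-0.6, 0.2, 0.7]
grip_width: 0.001
grip_force: 0.0
tx 12.3 ty 2.9 tz 0.0 turn 0.09
```

```bash
python3 -m crank '[{"tx":6,"ty":3,"tz":0,"turn":0},{"tx":12,"ty":3,"tz":0,"turn":0},{"tx":16,"ty":3,"tz":-1,"turn":0},{"tx":20,"ty":3,"tz":-5,"turn":0},{"tx":24,"ty":3,"tz":-8,"turn":0}]'
python3 -m crank '[{"tx":4,"ty":0,"tz":-3,"turn":0},{"tx":8,"ty":0,"tz":-6,"turn":0},{"tx":13,"ty":0,"tz":-8,"turn":0},{"tx":18,"ty":0,"tz":-9,"turn":0},{"tx":23,"ty":0,"tz":-10,"turn":0}]'
python3 - <<'E'
from h import *
s=ctrl.get_state();print(s['position'],s['ft_force'])
im,d,P=shot('wrist')
m=(P[...,2]>.036)&(P[...,2]<.1)&(abs(P[...,0]-.457)<.02); q=P[m]*1000
for y0 in range(-270,-150,8):
    w=q[(q[:,1]>=y0)&(q[:,1]<y0+8)]
    if len(w): i=w[:,2].argmax(); print(y0,len(w),w[i])
E
```

```text
time: 39.38
position: [0.4533, -0.2617, 0.0788]
tool_rot: [2.434, 1.985, 0.0]
ft_force: [-0.8, -0.3, 1.0]
grip_width: 0.002
grip_force: 0.3
time: 40.0
position: [0.458, -0.2385, 0.0883]
tool_rot: [2.434, 1.986, 0.001]
ft_force: [0.4, 0.8, 0.7]
grip_width: 0.005
grip_force: 0.2
[ 0.458  -0.2385  0.0883] [0.3604 0.755  0.6604]
-238 124 [ 462.5158 -230.2319   99.7503]
-230 1265 [ 463.5813 -229.8042   99.9727]
-222 817 [ 466.7481 -214.0787   78.1272]
-214 1108 [ 458.3522 -209.6792   79.394 ]
-206 1136 [ 456.2854 -205.5255   74.3261]
-198 933 [ 457.3986 -197.8465   62.7099]
-190 479 [ 457.332  -189.5677   49.9116]
-182 1 [ 461.6293 -181.7217   36.299 ]
```

```bash
python3 -m crank '[{"tx":4,"ty":0,"tz":0,"turn":0},{"tx":8,"ty":0,"tz":0,"turn":0},{"tx":12,"ty":0,"tz":0,"turn":0},{"tx":12,"ty":0,"tz":0,"turn":0}]'
python3 -m crank '[{"tx":-10,"ty":0,"tz":-20,"turn":0},{"tx":-20,"ty":0,"tz":-80,"turn":0},{"tx":-20,"ty":0,"tz":-130,"turn":0},{"tx":-10,"ty":0,"tz":-180,"turn":0},{"tx":0,"ty":0,"tz":-180,"turn":0}]'
python3 - <<'E'
from h import *
im,d,P=shot('wrist','w9.png')
print(ctrl.get_state()['position'],ctrl.get_state()['joint_positions'])
f=fit(P,(.46,-.2),.06,.052,.07);print('head',f)
m=(np.hypot(P[...,0]-f[0]/1000,P[...,1]-f[1]/1000)<.02)&(P[...,2]>.05)&(P[...,2]<.08); q=P[m]; A=np.c_[q[:,:2],np.ones(len(q))]; print('plane',np.linalg.lstsq(A,q[:,2],rcond=None)[0],len(q))
print('handle',fit(P,(f[0]/1000-.085,f[1]/1000),.055,.037,.052))
print('mat',fit(P,(.496,-.166),.085,.0017,.0045))
E
```

```text
time: 40.55
position: [0.4603, -0.2268, 0.0881]
tool_rot: [-2.434, -1.987, -0.001]
ft_force: [-0.2, -0.4, 0.6]
grip_width: 0.006
grip_force: 0.0
time: 41.18
position: [0.4624, -0.2278, 0.2718]
tool_rot: [2.43, 1.981, 0.003]
ft_force: [0.7, 0.0, -0.5]
grip_width: 0.0
grip_force: 0.0
[ 0.4615 -0.2257  0.2696] [ 1.5675  0.1242 -1.2322  1.7133  0.1201  1.3851  0.115 ]
head [ 463.7 -195.2   48.8   48.5   32.7 1377.    62. ]
plane [-0.0002 -0.004   0.0614] 900
handle [ 378.7 -196.2  110.    20.3    0.6 1423.    47.7]
mat [ 492.  -163.2  157.8  155.8  -45.6 3905.     2.4]
```

View pics/w9.png

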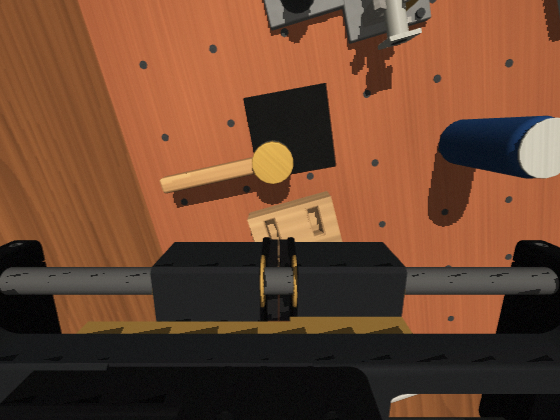

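```bash
python3 - <<'E'
from h import *
go(.4637,-.1952,.22,np.radians(-89.4))
E
python3 -m crank '[{"tx":10,"ty":-1,"tz":10,"turn":2},{"tx":20,"ty":-2,"tz":20,"turn":4},{"tx":30,"ty":-3,"tz":30,"turn":6},{"tx":31,"ty":-4,"tz":45,"turn":8},{"tx":31,"ty":-4,"tz":50,"turn":10}]' 66 50
python3 -m crank '[{"tx":0,"ty":0,"tz":0,"turn":2},{"tx":0,"ty":0,"tz":0,"turn":4},{"tx":0,"ty":0,"tz":0,"turn":5.5},{"tx":0,"ty":0,"tz":0,"turn":5.5}]'
python3 - <<'E'
from h import *
im,d,P=shot('wrist')
print(ctrl.get_state()['joint_positions'],ctrl.get_state()['grip_width']*87)
f=fit(P,(.4637,-.1952),.04,.055,.07);print('head',f)
m=(im.max(-1)<45)&(P[...,2]<.012)&(P[...,2]>-.005)&(np.hypot(P[...,0]-.495,P[...,1]+.166)<.09)
q=P[m]*1000; print('mat',cv2.minAreaRect(q[:,:2].astype(np.float32)),len(q))
go(.4637,-.1952,.10,np.radians(-89.4))
E
```

```text
tx 30.4 ty -4.0 tz 49.5 turn 15.58
time: 41.85
position: [0.4608, -0.1954, 0.2155]
tool_rot: [-3.045, -0.763, 0.004]
ft_force: [-0.4, 0.5, 0.2]
grip_width: 0.491
grip_force: 0.0
time: 42.35
position: [0.4615, -0.1959, 0.2167]
tool_rot: [-3.14, -0.028, 0.003]
ft_force: [0.4, 0.3, 0.3]
grip_width: 0.757
grip_force: 0.0
[ 1.3972  0.1036 -1.0924  1.8152  0.0951  1.2816 -1.2724] 65.75522764428688
head [ 463.9 -195.3   49.    47.8    0.7 1764.    62. ]
mat ((494.52886962890625, -167.18450927734375), (108.5076904296875, 109.01715087890625), 88.85861206054688) 6702
tx 2.2 ty -0.4 tz 116.9 turn 0.09
```

```bash
python3 -m crank '[{"tx":2,"ty":-0.4,"tz":55,"turn":0},{"tx":2,"ty":-0.4,"tz":105,"turn":0},{"tx":2,"ty":-0.4,"tz":116,"turn":0},{"tx":2,"ty":-0.4,"tz":116,"turn":0}]'
python3 - <<'E'
from h import *
go(.4639,-.1953,.046,np.radians(-89.4))
E
```

```text
time: 42.9
position: [0.4647, -0.1954, 0.1024]
tool_rot: [-3.14, -0.027, -0.0]
ft_force: [0.8, 0.3, 0.3]
grip_width: 0.759
grip_force: 0.0
tx -0.8 ty -0.0 tz 56.4 turn 0.08
```

```bash
python3 -m crank '[{"tx":-0.5,"ty":0,"tz":30,"turn":0},{"tx":-0.5,"ty":0,"tz":50,"turn":0},{"tx":-0.5,"ty":0,"tz":56,"turn":0},{"tx":-0.5,"ty":0,"tz":56,"turn":0}]'
python3 -m crank '[{"tx":0,"ty":0,"tz":0,"turn":0},{"tx":0,"ty":0,"tz":0,"turn":0},{"tx":0,"ty":0,"tz":0,"turn":0},{"tx":0,"ty":0,"tz":0,"turn":0},{"tx":0,"ty":0,"tz":0,"turn":0}]' 0 60
python3 - <<'E'
from h import *
s=ctrl.get_state();print(s['position'],s['ft_force'],s['grip_width']*87)
E
python3 -m crank '[{"tx":0,"ty":0,"tz":-10,"turn":0},{"tx":0,"ty":0,"tz":-40,"turn":0},{"tx":0,"ty":0,"tz":-80,"turn":0},{"tx":0,"ty":0,"tz":-120,"turn":0},{"tx":0,"ty":0,"tz":-120,"turn":0}]'
python3 - <<'E'
from h import *
s=ctrl.get_state();print(s['position'],s['ft_force'],s['grip_width']*87,s['torque'])
im,d,P=shot('wrist'); p=np.array(s['position']);q=(P-p)@rot(s['tool_rot'])*1000
m=(np.hypot(q[...,0],q[...,1])<35)&(q[...,2]<-8)&(q[...,2]>-30); a=q[m]; print(len(a),np.percentile(a,[1,50,99],axis=0))
m&=(abs(q[...,1])<15); a=q[m]; A=np.c_[a[:,:2],np.ones(len(a))]; print('plane',np.linalg.lstsq(A,a[:,2],rcond=None)[0])
go(.5315,-.0104,.17,np.radians(-89.4))
E
```

```text
time: 43.4
position: [0.4645, -0.1957, 0.0467]
tool_rot: [-3.141, -0.025, -0.002]
ft_force: [-0.3, 0.2, 0.4]
grip_width: 0.755
grip_force: 0.0
time: 44.02
position: [0.4645, -0.1956, 0.0468]
tool_rot: [3.141, 0.025, 0.001]
ft_force: [-1.5, 1.3, 5.5]
grip_width: 0.56
grip_force: 60.0
[ 0.4645 -0.1956  0.0468] [-1.5465  1.2593  5.4517] 48.73353784956219
time: 44.65
position: [0.4655, -0.1965, 0.1685]
tool_rot: [3.138, 0.024, 0.007]
ft_force: [0.4, -1.0, -6.2]
grip_width: 0.559
grip_force: 60.0
[ 0.4655 -0.1965  0.1685] [ 0.4397 -0.9699 -6.1663] 48.614780914812705 [ 0.068  -0.0443 -0.0026]
5569 [[-19.4206 -30.4286 -29.7697]
 [ -0.0518  -0.2005 -15.2238]
 [ 23.1969  30.1253  -8.7213]]
plane [  0.0269   0.0004 -14.972 ]
tx 70.4 ty -184.7 tz -3.8 turn 0.06
```

```bash
python3 -m crank '[{"tx":20,"ty":-55,"tz":0,"turn":0},{"tx":40,"ty":-110,"tz":0,"turn":0},{"tx":60,"ty":-160,"tz":0,"turn":0},{"tx":70,"ty":-184.7,"tz":0,"turn":0},{"tx":70,"ty":-184.7,"tz":0,"turn":0}]'
python3 -m crank '[{"tx":0,"ty":0,"tz":25,"turn":0},{"tx":0,"ty":0,"tz":45,"turn":0},{"tx":0,"ty":0,"tz":45,"turn":0}]'
python3 - <<'E'
from h import *
go(.5315,-.0104,.1053,np.radians(-89.4)); s=ctrl.get_state();print(s['position'],s['ft_force'],s['grip_width']*87)
im,d,P=shot('scene')
for n,(x,y) in dict(tube=(.62,-.005)).items(): print(n,fit(P,(x,y),.12,.055,.09))
E
```

```text
time: 45.32
position: [0.5297, -0.0065, 0.1641]
tool_rot: [-3.139, -0.034, 0.005]
ft_force: [-0.3, -0.2, -5.9]
grip_width: 0.562
grip_force: 60.0
time: 45.7
position: [0.5287, -0.011, 0.1186]
tool_rot: [-3.141, -0.023, 0.008]
ft_force: [-0.3, -0.5, -4.7]
grip_width: 0.565
grip_force: 60.0
tx 2.9 ty -0.5 tz 13.3 turn 0.05
[ 0.5287 -0.011   0.1186] [-0.2848 -0.4672 -4.7188] 49.195014614967974
tube [ 622.4   -2.6  162.5  136.1   56.  1130.    63.5]
```

```bash
python3 -m crank '[{"tx":2,"ty":-0.5,"tz":8,"turn":0},{"tx":2,"ty":-0.5,"tz":14,"turn":0},{"tx":2,"ty":-0.5,"tz":18,"turn":0},{"tx":2,"ty":-0.5,"tz":22,"turn":0},{"tx":2,"ty":-0.5,"tz":25,"turn":0}]'
python3 -m crank '[{"tx":0,"ty":0,"tz":1,"turn":0},{"tx":0,"ty":0,"tz":2,"turn":0},{"tx":0,"ty":0,"tz":3,"turn":0}]'
```

```text
time: 46.38
position: [0.5332, -0.0093, 0.0967]
tool_rot: [3.141, 0.025, 0.001]
ft_force: [-3.2, -0.1, 1.7]
grip_width: 0.563
grip_force: 60.0
time: 46.75
position: [0.5332, -0.0093, 0.0934]
tool_rot: [3.141, 0.025, 0.001]
ft_force: [-3.1, -0.0, 3.0]
grip_width: 0.56
grip_force: 60.0
```

```bash
python3 -m crank '[{"tx":0,"ty":0,"tz":1,"turn":0},{"tx":0,"ty":0,"tz":2,"turn":0},{"tx":0,"ty":0,"tz":3,"turn":0},{"tx":0,"ty":0,"tz":3,"turn":0}]'
```

```text
time: 47.25
position: [0.5337, -0.0092, 0.093]
tool_rot: [3.14, 0.025, 0.001]
ft_force: [-8.9, -1.0, 22.8]
grip_width: 0.561
grip_force: 60.0
```

```bash
python3 -m crank '[{"tx":0,"ty":0,"tz":-30,"turn":0},{"tx":0,"ty":0,"tz":-75,"turn":0},{"tx":0,"ty":0,"tz":-78,"turn":0}]'
python3 - <<'E'
from h import *
im,d,P=shot('top')
print('pin',fit(P,(.5315,-.0104),.03,.04,.075))
go(.4945,-.1672,.10,np.radians(-89.4))
E
```

```text
time: 47.62
position: [0.5353, -0.009, 0.1704]
tool_rot: [3.141, 0.025, 0.01]
ft_force: [-0.3, 0.5, -5.5]
grip_width: 0.563
grip_force: 60.0
pin None
tx -42.2 ty 157.1 tz 68.8 turn 0.06
```

```bash
python3 -m crank '[{"tx":-15,"ty":55,"tz":0,"turn":0},{"tx":-30,"ty":110,"tz":0,"turn":0},{"tx":-42,"ty":157,"tz":20,"turn":0},{"tx":-42,"ty":157,"tz":66,"turn":0},{"tx":-42,"ty":157,"tz":66,"turn":0}]'
python3 -m crank '[{"tx":0,"ty":0,"tz":0,"turn":0},{"tx":0,"ty":0,"tz":0,"turn":0}]'
python3 - <<'E'
from h import *
go(.4945,-.1672,.047,np.radians(-89.4))
im,d,P=shot('scene'); print('pin',fit(P,(.5315,-.0104),.03,.04,.075)); print('tube',fit(P,(.621,-.0044),.12,.059,.064))
E
```

```text
time: 48.3
position: [0.489, -0.1662, 0.0971]
tool_rot: [-3.136, -0.024, 0.014]
ft_force: [-0.6, 1.0, -4.4]
grip_width: 0.563
grip_force: 60.0
time: 48.55
position: [0.4949, -0.1664, 0.1035]
tool_rot: [3.141, 0.028, 0.004]
ft_force: [0.6, -0.5, -5.0]
grip_width: 0.56
grip_force: 60.0
tx -0.6 ty 0.8 tz 56.5 turn 0.08
pin [532.2  -8.8  31.6  29.8 -42.2 145.   47.1]
tube [624.5  -2.7 180.2  49.  -83.5 454.   62.2]
```

```bash
python3 -m crank '[{"tx":-0.5,"ty":0.8,"tz":25,"turn":0},{"tx":-0.5,"ty":0.8,"tz":42,"turn":0},{"tx":-0.5,"ty":0.8,"tz":50,"turn":0},{"tx":-0.5,"ty":0.8,"tz":54,"turn":0},{"tx":-0.5,"ty":0.8,"tz":56.5,"turn":0}]'
python3 -m crank '[{"tx":0,"ty":0,"tz":0,"turn":0},{"tx":0,"ty":0,"tz":0,"turn":0}]'
```

```text
time: 49.22
position: [0.4936, -0.1677, 0.0467]
tool_rot: [3.141, 0.025, 0.001]
ft_force: [-6.6, 1.3, 15.8]
grip_width: 0.563
grip_force: 60.0
time: 49.48
position: [0.4935, -0.1677, 0.0468]
tool_rot: [3.141, 0.025, 0.001]
ft_force: [-4.5, 1.1, 6.2]
grip_width: 0.56
grip_force: 60.0
```

Bearing on the mat. Release, rise clear, and check everything.

```bash
python3 -m crank '[{"tx":0,"ty":0,"tz":0,"turn":0},{"tx":0,"ty":0,"tz":0,"turn":0},{"tx":0,"ty":0,"tz":0,"turn":0},{"tx":0,"ty":0,"tz":0,"turn":0}]' 66
python3 -m crank '[{"tx":0,"ty":0,"tz":-30,"turn":0},{"tx":0,"ty":0,"tz":-80,"turn":0},{"tx":0,"ty":0,"tz":-140,"turn":0},{"tx":0,"ty":0,"tz":-200,"turn":0},{"tx":-20,"ty":0,"tz":-220,"turn":0}]'
python3 -m crank '[{"tx":-40,"ty":50,"tz":0,"turn":0},{"tx":-50,"ty":110,"tz":0,"turn":0},{"tx":-50,"ty":170,"tz":0,"turn":0},{"tx":-50,"ty":230,"tz":0,"turn":0},{"tx":-50,"ty":240,"tz":0,"turn":0}]'
python3 - <<'E'
from h import *
s=ctrl.get_state();print(s['time'],s['position'],s['ft_force'])
im,d,P=shot('scene','s9.png')
t=np.radians(3.8); c,sn=np.cos(t),np.sin(t)
for cam in('scene','top'):
    im,d,P=shot(cam)
    print(cam,'head',fit(P,(.494,-.167),.05,.058,.07),'pin',fit(P,(.5315,-.0104),.014,.04,.075))
    for p in((.5129,.3836),(.4532,.389),(.4483,.3352)):print('plate',fit(P,p,.03,.066,.08))
    J=(P*1000-[621.3,-4.4,0])@np.array([[c,-sn,0],[sn,c,0],[0,0,1]])
    for y0 in(-30,30):
        k=J[(abs(J[...,1]-y0)<10)&(abs(J[...,0])<16)&(J[...,2]>45)]
        if len(k): print('tube',y0,len(k),np.percentile(k[:,0],[2,98]),np.percentile(k[:,2],97))
E
```

```text
time: 49.98
position: [0.4933, -0.1679, 0.0457]
tool_rot: [-3.141, -0.025, -0.001]
ft_force: [-0.1, -0.3, 0.2]
grip_width: 0.754
grip_force: 0.0
time: 50.6
position: [0.4755, -0.1677, 0.2695]
tool_rot: [3.14, 0.029, 0.01]
ft_force: [-0.6, -0.2, -0.2]
grip_width: 0.756
grip_force: 0.0
time: 51.22
position: [0.4246, -0.4141, 0.2638]
tool_rot: [-3.139, -0.014, -0.0]
ft_force: [-0.1, 0.6, 0.4]
grip_width: 0.756
grip_force: 0.0
51.225 [ 0.4246 -0.4141  0.2638] [-0.1083  0.5571  0.3623]
scene head [ 493.3 -165.8   48.5   48.4  -17.6  381.    63.8] pin [532.1 -11.3  25.4  24.5  46.7 102.   49.5]
plate [512.8 383.   38.   11.7  85.5  63.   73.8]
plate [452.7 388.9  36.9  13.3  87.9  61.   73. ]
plate [448.8 336.9  37.3  12.   87.5  64.   72.8]
tube -30 87 [-8.9117 11.0605] 65.6006266343559
tube 30 86 [-8.021  11.5136] 65.64667758884272
top head [ 493.2 -168.9   47.8   47.7  -44.8  284.    63.5] pin [531.6 -10.5  26.4  24.4 -43.6  86.   49.1]
plate [512.7 380.6  35.9   9.8  84.9  56.   73. ]
plate [452.2 385.3  36.    9.9  84.   63.   72.7]
plate [448.9 332.4  36.8   9.9  84.7  61.   72.7]
tube -30 66 [-10.101  10.179] 67.23187789436003
tube 30 60 [-8.8349 10.3931] 66.25076352252302
```

View pics/s9.png

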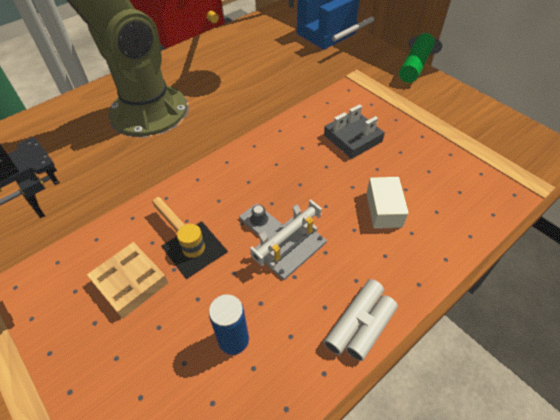

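```bash
python3 -m crank '[{"tx":20,"ty":-58,"tz":-5,"turn":0},{"tx":40,"ty":-116,"tz":-5,"turn":0},{"tx":60,"ty":-174,"tz":-5,"turn":0},{"tx":80,"ty":-232,"tz":-5,"turn":0},{"tx":100,"ty":-290,"tz":-5,"turn":0}]'
python3 -m crank '[{"tx":15,"ty":-58,"tz":0,"turn":0},{"tx":30,"ty":-110,"tz":0,"turn":0},{"tx":30,"ty":-110,"tz":0,"turn":0},{"tx":30,"ty":-110,"tz":0,"turn":0}]'
python3 - <<'E'
from h import *
print(ctrl.get_state()['position'])
im,d,P=shot('wrist')
t=np.radians(3.8); c,sn=np.cos(t),np.sin(t)
J=(P*1000-[621.3,-4.4,0])@np.array([[c,-sn,0],[sn,c,0],[0,0,1]])
for y0 in(-65,-30,0,30,65):
    k=J[(abs(J[...,1]-y0)<6)&(abs(J[...,0])<16)&(J[...,2]>45)]
    if len(k): print('tube',y0,len(k),np.percentile(k[:,0],[2,98]),np.percentile(k[:,2],[50,97]))
for sy in(1,-1):
    k=J[(abs(J[...,1]-sy*50)<9)&(J[...,0]>2)&(J[...,0]<30)&(J[...,2]>50)]
    for x0 in range(2,30,4):
        w=k[(k[:,0]>=x0)&(k[:,0]<x0+4)]
        if len(w): print(sy,x0,len(w),np.percentile(w[:,2],[50,95]))
E
```

```text
time: 52.0
position: [0.522, -0.1132, 0.2712]
tool_rot: [3.138, 0.029, 0.001]
ft_force: [-0.1, 0.5, -0.0]
grip_width: 0.76
grip_force: 0.0
time: 52.5
position: [0.5497, -0.0056, 0.271]
tool_rot: [3.14, 0.03, 0.001]
ft_force: [0.4, -0.4, 1.1]
grip_width: 0.758
grip_force: 0.0
[ 0.5497 -0.0056  0.271 ]
tube -65 197 [-10.7848   9.9164] [60.6242 63.0072]
tube -30 204 [-10.1661  10.2095] [60.4734 62.7758]
tube 0 199 [-9.9102 10.5391] [60.4659 62.9194]
tube 30 197 [-9.8712 10.9178] [60.5783 62.7135]
tube 65 199 [-10.2636  10.5066] [60.5537 62.8294]
1 2 58 [61.6307 66.0893]
1 6 57 [66.9471 68.2511]
1 10 48 [66.0828 67.635 ]
1 14 38 [65.5239 66.8691]
1 18 44 [65.2761 66.7391]
1 22 37 [63.1033 64.1034]
-1 2 61 [61.7905 66.5731]
-1 6 59 [67.0217 68.7689]
-1 10 41 [65.6813 67.4278]
-1 14 43 [65.7127 67.0066]
-1 18 44 [65.2589 67.0452]
-1 22 33 [63.1589 64.4975]
```

The tube is home under the closed jaw (its top is at 63 mm and it sits centred and level), and the arm is well clear, so I'm handing in.

```bash
python3 -c "
from bench import ctrl
print(ctrl.close_job())"
```

```text
the job is handed in; nothing more can be done
None
```

The job is handed in but returned no verdict: by my last measurements all three plates are seated in the block, the tube is home under the closed jaw, the pin is fully down, and the mallet stands on the mat about 1 mm from its middle (it got tipped against the rack mid-run and I pushed it upright).

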